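# Change over the pillar moulds in the bench warmer

### The job

Change over the moulds in the warmer: set the heat lever to off, pull the warmer's front flap all the way down, stand every warm mould from inside on the wooden pouring board and every cold mould from the bench upright inside the warmer, then push the flap fully shut and set the heat lever to its middle mark. Keep the heat off whenever the flap is open, and leave the stray tin and the tape roll where they are.

Things in the scene. Friction and masses are not known exactly. Their poses are not given: they have to be found in the camera images.
- warmer: fixed grey sheet-metal mould warmer, 135 mm deep (x), 270 mm wide (y), 135 mm tall, front facing its own -x; origin at the centre of its underside, on the bench. Side walls 5 mm thick, 85 mm tall at the front edge (x = -67 mm), rising in a straight slope to 135 mm at x = +42 mm; a roof strip 135 mm high covers x = +42 to +67 mm.
- warmer_floor (a point): centre of the warmer's flat inner floor, 12 mm above the warmer's origin, same axes. Floor 260 mm wide (y); with the flap down it is open from above from x = -67 to +42 mm (then the roof strip). With the flap shut a 70 mm tall mould has room anywhere on it with its centre from x = -40 mm back.
- flap_hinge (a point): middle of the flap's hinge line, which runs along the warmer's y axis at the bottom of its front: 67.5 mm ahead (-x) of the warmer's origin, 20 mm up. Fixed to the warmer.
- flap (a joint): the warmer's bottom-hinged front flap (grey frame, clear pane): 0 rad = shut, grows as its top is pulled forward and down, stop at 1.55 rad = fully down. Shut, it stands 65 mm straight up from the hinge, then leans back to the roof strip. Damped, under 4 N at the handle; by its own weight it falls shut below about 0.3 rad and falls on down to its stop above about 0.65 rad.
- flap_handle (a point): middle of the flap's handle, a steel bar 12 mm in diameter and 110 mm long parallel to the hinge, 52 mm off the face of the flap at its upper edge (its two feet are at the bar's ends); turns with the flap. When shut it is 87 mm behind and 162 mm above the hinge line; fully down it is 160 mm in front and 90 mm above it, with 45 mm free between bar and flap.
- heat_control: fixed grey control box for the warmer, 100 x 60 x 45 mm, origin at the centre of its underside. Its lever swings in its own x-z plane at y = -8 mm about a pivot 45 mm above the origin; a half-round scale plate of 55 mm radius with three marks stands on the box 24 to 28 mm beside the lever (+y side).
- heat_lever (a joint): the heat lever: 0 rad = off, against its stop, leaning 0.6 rad from upright to the box's -x (the near mark); 0.6 rad = upright, the middle mark; 1.2 rad = full heat, leaning to +x, other stop. Stiff: stays where it is left; about 1 N at the knob moves it.
- heat_lever_knob (a point): centre of the lever's black ball knob, 22 mm in diameter, 90 mm from the lever's pivot; the arm below it is an 8 mm rod.
- board: fixed wooden pouring board, 110 mm (x) by 140 mm (y), 12 mm thick; origin at the centre of its underside, top 12 mm above it. Room for two moulds side by side along its y.
- stray_tin: loose cream candle tin, 72 mm in diameter, 44 mm tall, origin at the centre of its underside; a bystander, to be left alone.
- tape_roll: loose roll of tape lying flat, 98 mm in diameter, 25 mm tall; a bystander, to be left alone.
- cold_1: a cold mould on the bench (two or three of cold_1..3 are present): aluminium pillar-candle mould, an open round cup 46 mm in diameter (rim 48 mm), 70 mm tall, wall 3 mm, about 0.12 kg; origin at the centre of its underside, z up. 
- cold_2: a cold mould on the bench (two or three of cold_1..3 are present): aluminium pillar-candle mould, an open round cup 46 mm in diameter (rim 48 mm), 70 mm tall, wall 3 mm, about 0.12 kg; origin at the centre of its underside, z up. 
- cold_3: a cold mould on the bench (two or three of cold_1..3 are present): aluminium pillar-candle mould, an open round cup 46 mm in diameter (rim 48 mm), 70 mm tall, wall 3 mm, about 0.12 kg; origin at the centre of its underside, z up. 
- warm_1: a warm mould that starts inside the warmer (one or two of warm_1..2 are present): aluminium pillar-candle mould, an open round cup 46 mm in diameter (rim 48 mm), 70 mm tall, wall 3 mm, about 0.12 kg; origin at the centre of its underside, z up. 
- warm_2: a warm mould that starts inside the warmer (one or two of warm_1..2 are present): aluminium pillar-candle mould, an open round cup 46 mm in diameter (rim 48 mm), 70 mm tall, wall 3 mm, about 0.12 kg; origin at the centre of its underside, z up. 

How it is judged:
By the outcome, as a careful person would: the job done as asked, in the order asked, and still so for the second after the job is handed in, with the robot touching nothing.
Of cold_1, cold_2, cold_3 only 2 to 3 are there at a start; the rules pass over those that are not, and their reading is None.
Of warm_1, warm_2 only 1 to 2 are there at a start; the rules pass over those that are not, and their reading is None.
At some moment in a run one of cold_1, cold_2, cold_3 may be knocked a few centimetres aside while the robot is not near it.
It also fails if it takes over 210 s, if anything falls off the work surface, if the arm or the gripper's body presses on something with over 40 N, if the wrist force passes 120 N, or if a joint passes its speed limit or range.

### The arm

A 6-joint arm with a two-finger parallel gripper is mounted at the origin on a cart in front of the work surface, level with it; the furniture and walls round the work are solid. World frame = base frame: x ahead of the robot, y to its left, z up, the work surface at z = 0. Lengths are in m, angles in rad, forces in N, time in s.
With the tool pointing down it reaches from about 0.375 to 0.9 m from the base axis. Payload 3.1 kg.
Tool frame: the origin (TCP) lies at the centre of the arm's flange, where the gripper is bolted on; the fingertips stand 173 mm ahead of it and the grasp point (between the pads) lies 155 mm ahead of it (tip_extent is the distance from the TCP to the fingertips, in m); z points along the fingers, y is the direction in which the jaws open and shut (so a half turn about z gives the same grasp; the last joint's range is limited). The gripper opens to 85 mm and grips with 20 to 120 N. Pads are 22 mm wide; open, the fingers measure 114 mm over their backs; the gripper's body (76 mm by 85 mm) begins 54 mm behind the grasp point. The pads swing forward as they close: fully open they stand 13 mm farther back than shut.
Start: joints at [0.944, 0.527, 1.433, -0, 1.181, -0.178], TCP at [0.271, 0.563, 0.405] pointing down, gripper open.
Joint ranges: [-3.08, 3.08], [-0.75, 2.2], [0.22, 2.44], [-1.43, 4.57], [0, 2.65], [-2.85, 2.85]. Speed limits (rad/s): [2.79, 2.79, 3.14, 3.14, 3.14, 3.14].

### API

Orientations are given as a unit quaternion [x, y, z, w].
In Python, from station import sense, snapshot, sign_off, tip_extent gives the robot as it stands. The module is installed in compiled form; this text tells all that it offers.
- The arm moves only by the tool servo_tool, never from a script. Its argument "rows" is a list of rows, each a list of 3 entries, a list of its own where there are three numbers: the shift along the tool's x, y, z in mm, then the turn about the tool's z in degrees, then the opening, from -1 (shut) to 1 (fully open), so that 0 is half open. A call has 1 to 8 rows; each row is the pose to reach, as a shift and turn from the pose measured when the call began, along the tool's axes at that moment; what a row does not reach only later rows make up. A row lasts 1/10 s, in which the tool goes at most 50 mm and 8.59 degrees, less where a joint would pass 70% of its speed; a pose out of reach is approached as far as the arm can. A call with a gripper value outside its range is refused whole. The fingers move at their own pace and stop on an object; "force" is the grip in N (left out, the last holds). Time passes only in rows, so rows that repeat a pose let the fingers close. It gives the time, the measured TCP pose, the force and the opening at its end, in the units of the state.
- sense(): the state, without advancing time (a new reading comes with each control period).
- snapshot(name): name is "scene" or "top" or "wrist"; returns a dict with "image" (480x640x3 uint8, blue, green, red), "z_map" (480x640 float32, m along the optical axis (not along the pixel's ray), 0 where there is no reading), "vertical_fov" (degrees; the focal length in pixels is half the picture's height over the tangent of half this angle, whatever the lens; pixels are square), "cx", "cy" (the principal point, pixels), "cam_to_world" (4x4, takes a point from camera to world coordinates). Camera axes: x right, y down, z forward; pixel columns grow to the right and rows downward; lengths in m; the calibration is good to about 2 mm. The wrist camera is an equidistant fisheye: a pixel r from the principal point sees the ray r / f radians off the axis. A picture is of the moment at which its call begins.
- sign_off(): hands the job in, once; it reports no verdict.
The state is a dict: "t": time; "q": joint angles; "qd": joint speeds; "tau": joint torques, N m; "tcp_pos": TCP position; "tool_rot": TCP orientation; "force": force on the tool from outside, world axes, zero at the start; "ft_torque": the same for the moment, N m; "finger_gap": opening from 0.0 (shut) to 1.0 (fully open).
Only numpy, scipy, OpenCV 4.12 (cv2) and the standard library are available. Lean on these libraries where they do the work, as an engineer would, in place of code of your own. Each camera call takes 0.05 s, during which the arm holds its last target. There are 200 camera calls.

## Working session

There is one attempt and no reset: what is moved stays moved. The work goes in short steps, Python scripts to look and compute and a tool call to move; the robot and the scene stay as the last step left them, time stands still between calls to the robot, and variables do not carry over. Pictures are saved under pics/ and viewed, about 12 in all and at most 16, crops included, and the job is handed in when it is done.

Besides the shell and the picture viewer there is one more tool, called after "Emit:" in YAML: its name, and indented under it one key for each argument. servo_tool: Moves the arm, as the interface text tells. Its arguments: {"type":"object","properties":{"rows":{"type":"array"},"force":{"type":"number"}},"required":["rows"]}

```bash
mkdir -p pics
cat > h.py <<'E'
import numpy as np, cv2
from station import sense, snapshot, sign_off, tip_extent
from scipy.spatial.transform import Rotation as R
def cloud(s):
    f=240/np.tan(np.radians(s["vertical_fov"])/2); z=s["z_map"]
    v,u=np.mgrid[0:480,0:640]
    P=np.stack([(u-s["cx"])/f*z,(v-s["cy"])/f*z,z],-1)
    M=s["cam_to_world"]; W=P@M[:3,:3].T+M[:3,3]; W[z==0]=np.nan
    return W
def snap(name,out):
    s=snapshot(name); cv2.imwrite("pics/"+out,s["image"]); np.savez("pics/"+out[:-4],**s); return s
def toolvec(p):  # world displacement -> tool mm
    s=sense(); return R.from_quat(s["tool_rot"]).inv().apply(np.array(p))*1000
E
python3 - <<'E'
from h import *
a=sense();print(a)
for n in("scene","top"):
    s=snap(n,n+"0.png");print(n,s["vertical_fov"],s["cam_to_world"].round(3).tolist())
E
```

```text
{'t': 0.0, 'q': array([ 9.43517346e-01,  5.28483521e-01,  1.43394695e+00,  1.77824782e-06,
        1.18137420e+00, -1.78486735e-01]), 'qd': array([ 0.00060229, -0.00116409,  0.00122028, -0.00151352,  0.00023847,
        0.00067085]), 'tau': array([-8.35554056e-04, -4.42347729e+01, -1.78027922e+01, -2.07007115e-04,
        8.36611114e-03,  1.46615230e-05]), 'tcp_pos': array([0.27092696, 0.56283084, 0.40370833]), 'tool_rot': array([ 2.22517859e-01,  9.74927987e-01, -1.01713310e-03, -4.34391346e-04]), 'force': array([-0.01315087, -0.45034278,  0.41722594]), 'ft_torque': array([-0.00990683,  0.02331062, -0.011625  ]), 'finger_gap': 0.9992372248250887}
scene 49.0277195323704 [[0.594, -0.54, 0.596, -0.303], [-0.804, -0.379, 0.458, -0.582], [-0.022, -0.751, -0.66, 1.015], [0.0, 0.0, 0.0, 1.0]]
top 56.24669205106074 [[0.03, -0.99, 0.136, 0.343], [-1.0, -0.03, -0.002, 0.021], [0.006, -0.136, -0.991, 1.418], [0.0, 0.0, 0.0, 1.0]]
```

View pics/top0.png

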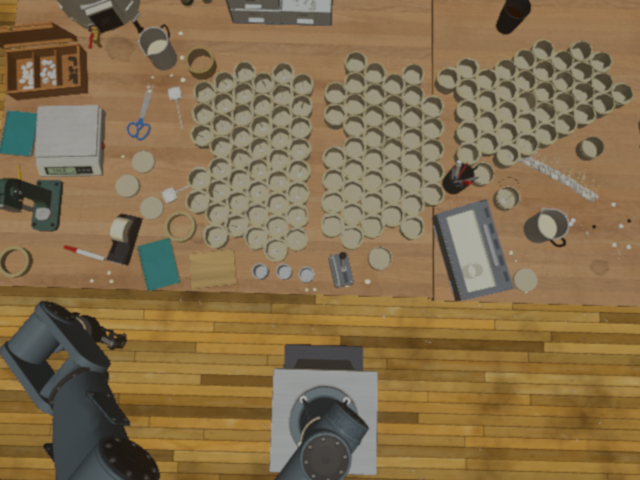

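View pics/scene0.png

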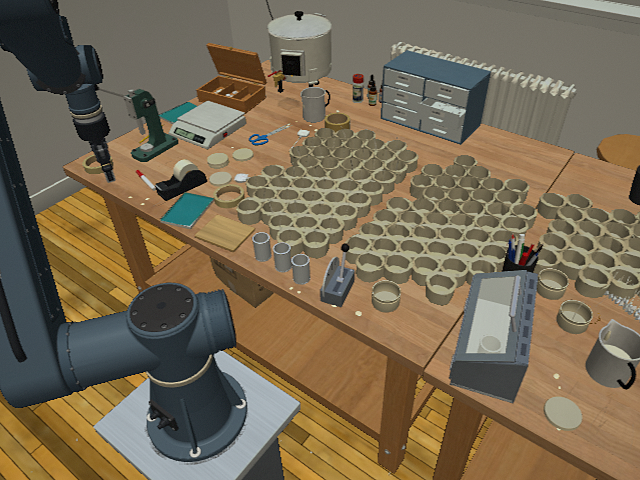

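Run:
```python
from h import *
s=dict(np.load("pics/top0.npz")); W=cloud(s)
s2=dict(np.load("pics/scene0.npz")); W2=cloud(s2)
for (u,v) in [(260,271),(284,271),(306,275),(212,268),(342,268),(345,258),(379,258),(473,270)]:
    print(u,v,W[v,u].round(3))
# height map of local regions: fuse
P=np.concatenate([W.reshape(-1,3),W2.reshape(-1,3)]);
im=np.concatenate([s["image"].reshape(-1,3),s2["image"].reshape(-1,3)])
ok=np.isfinite(P[:,0])
def roi(x0,x1,y0,y1,z0,z1): 
    m=ok&(P[:,0]>x0)&(P[:,0]<x1)&(P[:,1]>y0)&(P[:,1]<y1)&(P[:,2]>z0)&(P[:,2]<z1); return P[m]
# table edge
for z0,z1 in [(.008,.016),(.115,.15),(.07,.1)]:
    q=roi(.3,.9,-.9,-.2,z0,z1); print(z0,len(q))
b=roi(.35,.65,.1,.5,.008,.016); 
print("board",cv2.minAreaRect(b[:,:2].astype(np.float32)))
c1=cv2.resize(s["image"][190:310,415:545],None,fx=5,fy=5,interpolation=cv2.INTER_CUBIC)[:600]
c2=cv2.resize(s2["image"][250:410,430:560],None,fx=3.7,fy=3.7,interpolation=cv2.INTER_CUBIC)
h=600
o=np.zeros((600,800,3),np.uint8); a=cv2.resize(c1,(390,360)); o[:360,:390]=a; b2=c2[:600,:405]; o[:b2.shape[0],395:395+b2.shape[1]]=b2
c3=cv2.resize(s2["image"][225:315,240:380],(390,240),interpolation=cv2.INTER_CUBIC); o[360:,:390]=c3
cv2.imwrite("pics/crop1.png",o)
# height image of warmer region from top
z=W[195:310:8,425:530:6,2]; print((z*1000).round().astype(int))
```

```text
260 271 [0.449 0.214 0.009]
284 271 [0.452 0.139 0.007]
306 275 [0.441 0.069 0.007]
212 268 [0.454 0.365 0.01 ]
342 268 [ 0.462 -0.041  0.057]
345 258 [ 0.494 -0.05   0.05 ]
379 258 [ 0.502 -0.16   0.005]
473 270 [ 0.463 -0.42   0.114]
0.008 5613
0.115 6510
0.07 4889
board ((0.5139164924621582, 0.30001208186149597), (0.3998836576938629, 0.2721034586429596), 89.99089050292969)
[[                   8                    6                    9
                    48                    2                    4
                    11                    3                   -7
                     0                    5                    4
                    53                    5                    2
                    18                    0                    6]
 [                  30                   48                   50
                     7                    2                    5
                    -1                   11                  140
                   138                  141                   -2
                    25                    3                    4
     
[... 4505 characters left out ...]
       88                   98                    3
                     2                    1                    5
                     1                    3                    3
                    -1                    4                    5]
 [                -756                 -752                 -734
                  -751                 -746                 -755
                  -761                 -759                 -762
                  -758                 -755                 -751
                  -765                 -765                 -754
                  -759                 -759                 -760]]<stdin>:24: RuntimeWarning: invalid value encountered in cast
```

View pics/crop1.png

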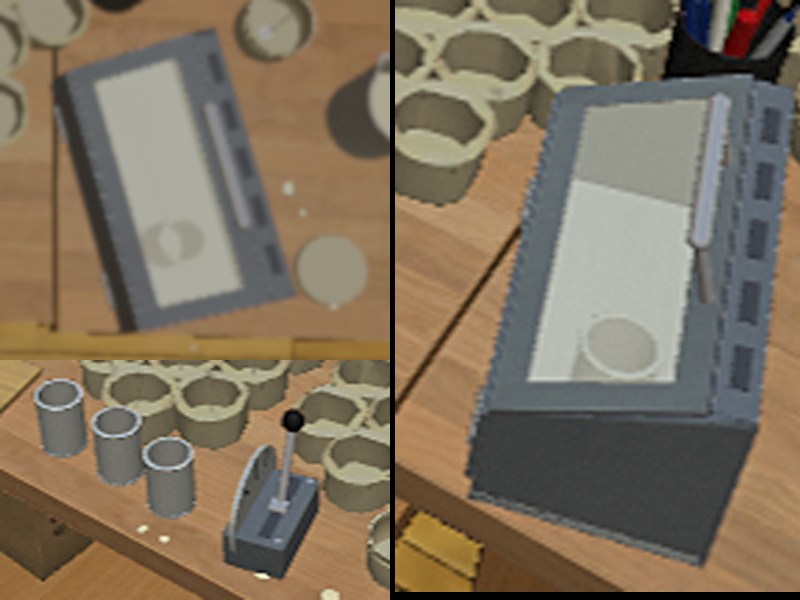

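Run:
```python
from h import *
from scipy.optimize import least_squares
s=dict(np.load("pics/top0.npz")); W=cloud(s); s2=dict(np.load("pics/scene0.npz")); W2=cloud(s2)
P=np.concatenate([W.reshape(-1,3),W2.reshape(-1,3)]); P=P[np.isfinite(P[:,0])]
def roi(Q,x0,x1,y0,y1,z0,z1):
    return Q[(Q[:,0]>x0)&(Q[:,0]<x1)&(Q[:,1]>y0)&(Q[:,1]<y1)&(Q[:,2]>z0)&(Q[:,2]<z1)]
T=W.reshape(-1,3);S=W2.reshape(-1,3)
for n,Q in(("top",T),("scene",S),("both",P)):
    q=roi(Q,.36,.70,-.62,-.30,.085,.142)
    # keep largest cluster
    print(n,"warmer",len(q),cv2.minAreaRect(q[:,:2].astype(np.float32)))
    r=roi(Q,.36,.70,-.62,-.30,.128,.142); print("  roof", r.mean(0), cv2.minAreaRect(r[:,:2].astype(np.float32)))
    h=roi(Q,.36,.70,-.62,-.30,.17,.2); print("  handle",len(h),h.mean(0).round(4),cv2.minAreaRect(h[:,:2].astype(np.float32)))
    for y in((.17,.26),(.1,.17),(.03,.1)):
        m=roi(Q,.38,.52,y[0],y[1],.062,.078); 
        f=least_squares(lambda p:np.hypot(m[:,0]-p[0],m[:,1]-p[1])-.0225,m.mean(0)[:2],loss='soft_l1',f_scale=.003)
        print("  mould",len(m),f.x.round(4),cv2.minAreaRect(m[:,:2].astype(np.float32)))
    c=roi(Q,.38,.56,-.13,.03,.038,.052); print("  box top",len(c),cv2.minAreaRect(c[:,:2].astype(np.float32)))
    pl=roi(Q,.38,.56,-.13,.03,.055,.105);print("  plate",len(pl),cv2.minAreaRect(pl[:,:2].astype(np.float32)))
    k=roi(Q,.36,.60,-.15,.05,.107,.16); print("  knob",len(k),k.mean(0).round(4),k.max(0).round(3),k.min(0).round(3))
    b=roi(Q,.38,.56,.27,.46,.008,.016)
    print(" board",len(b),cv2.minAreaRect(b[:,:2].astype(np.float32)))
    t=roi(Q,.4,.58,-.22,-.1,.035,.05); print(" tin",len(t),t.mean(0).round(3), cv2.minAreaRect(t[:,:2].astype(np.float32)))
```

```text
top warmer 4636 ((0.5419117212295532, -0.49284428358078003), (0.270046591758728, 0.2881091833114624), 15.537626266479492)
  roof [ 0.53213406 -0.46487122  0.13516164] ((0.5329000949859619, -0.4594995379447937), (0.26990029215812683, 0.06914368271827698), 14.912420272827148)
  handle 198 [ 0.5283 -0.443   0.1871] ((0.5286723375320435, -0.4440792500972748), (0.1213781088590622, 0.013788368552923203), 15.110586166381836)
  mould 62 [0.4458 0.2094] ((0.4463734030723572, 0.2103366106748581), (0.04535164684057236, 0.044276345521211624), 29.41871452331543)
  mould 59 [0.4467 0.1368] ((0.4467332065105438, 0.1378372609615326), (0.045726120471954346, 0.042730044573545456), 89.43473052978516)
  mould 59 [0.4399 0.0684] ((0.43992850184440613, 0.06874547898769379), (0.04534963145852089, 0.044670384377241135), 47.181915283203125)
  box top 555 ((0.4911591410636902, -0.06756505370140076), (0.14803896844387054, 0.13554920256137848), 14.340597152709961)
  plate 98 ((0.48012226819992065, -0.03037651628255844), (0.06156345456838608, 0.1416681408882141), 68.10742950439453)
  knob 46 [ 0.4908 -0.0366  0.
[... 2448 characters left out ...]
0655] ((0.43946462869644165, 0.06663043797016144), (0.04944833740592003, 0.046734631061553955), 56.583744049072266)
  box top 1273 ((0.47909900546073914, -0.06359168142080307), (0.13200435042381287, 0.16132307052612305), 89.8406753540039)
  plate 370 ((0.47803574800491333, -0.03125087916851044), (0.06370977312326431, 0.1426268368959427), 70.22945404052734)
  knob 124 [ 0.4878 -0.0406  0.1321] [ 0.501 -0.028  0.145] [ 0.478 -0.051  0.107]
 board 2574 ((0.47114577889442444, 0.36501970887184143), (0.18949924409389496, 0.17715974152088165), 89.87174987792969)
 tin 446 [ 0.53  -0.146  0.043] ((0.5249775648117065, -0.14726760983467102), (0.13615645468235016, 0.07545696198940277), 21.3648681640625)
```

Run:
```python
from h import *
s=dict(np.load("pics/top0.npz")); W=cloud(s); s2=dict(np.load("pics/scene0.npz")); W2=cloud(s2)
def roi(Q,x0,x1,y0,y1,z0,z1):
    return Q[(Q[:,0]>x0)&(Q[:,0]<x1)&(Q[:,1]>y0)&(Q[:,1]<y1)&(Q[:,2]>z0)&(Q[:,2]<z1)]
for n,ss,w in(("top",s,W),("scene",s2,W2)):
    hsv=cv2.cvtColor(ss["image"],cv2.COLOR_BGR2HSV)
    grey=(hsv[...,1]<75)
    Q=w[grey]
    c=roi(Q,.38,.53,-.11,.02,.025,.055); print(n,"box",len(c),cv2.minAreaRect(c[:,:2].astype(np.float32)))
    p=roi(Q,.38,.53,-.11,.02,.058,.098)
    print(" plate+lever",len(p)); 
    for z0 in(.06,.07,.08,.09,.1,.11,.12,.13,.14):
        a=roi(Q,.38,.56,-.11,.02,z0,z0+.01)
        if len(a): print("  ",z0,len(a),a.min(0).round(3),a.max(0).round(3))
    # board by hue/height: print yellowish pixel box
    m=(w[...,2]>.005)&(w[...,2]<.02)&(w[...,1]>.27)&(w[...,1]<.46)&(w[...,0]>.37)&(w[...,0]<.55)&(hsv[...,0]<30)&(hsv[...,2]>150)
    m=cv2.morphologyEx(m.astype(np.uint8),cv2.MORPH_OPEN,np.ones((3,3)))
    nn,lab,st,ce=cv2.connectedComponentsWithStats(m); i=1+np.argmax(st[1:,4]); b=w[lab==i]; print(" board",len(b),cv2.minAreaRect(b[:,:2].astype(np.float32)),b[:,2].mean())
# warmer front-wall frame check: angle fit using roof back edge in top
o=cv2.resize(s["image"][235:300,180:400],(800,236),interpolation=cv2.INTER_CUBIC); cv2.imwrite("pics/crop2.png",o)
```

```text
top box 501 ((0.46659618616104126, -0.043682944029569626), (0.12211093306541443, 0.08364987373352051), 2.5215060710906982)
 plate+lever 67
   0.06 12 [ 0.404 -0.047  0.06 ] [ 0.539 -0.007  0.069]
   0.07 15 [ 0.407 -0.046  0.071] [ 0.502 -0.006  0.08 ]
   0.08 20 [ 0.412 -0.043  0.081] [ 0.495 -0.009  0.089]
   0.09 23 [ 0.423 -0.042  0.09 ] [ 0.482 -0.012  0.1  ]
   0.1 18 [ 0.44  -0.042  0.1  ] [ 0.481 -0.015  0.108]
   0.11 1 [ 0.481 -0.038  0.116] [ 0.481 -0.038  0.116]
   0.13 20 [ 0.481 -0.045  0.13 ] [ 0.496 -0.028  0.14 ]
   0.14 7 [ 0.489 -0.039  0.141] [ 0.495 -0.028  0.143]
 board 834 ((0.47421976923942566, 0.3685719668865204), (0.06616494804620743, 0.13981232047080994), 6.036300182342529) 0.013444459464684767
scene box 764 ((0.4660242199897766, -0.04884234070777893), (0.0804034173488617, 0.13673551380634308), 82.85088348388672)
 plate+lever 231
   0.06 60 [ 0.403 -0.051  0.06 ] [ 0.497 -0.014  0.07 ]
   0.07 56 [ 0.403 -0.05   0.07 ] [ 0.495 -0.015  0.08 ]
   0.08 56 [ 0.411 -0.048  0.08 ] [ 0.488 -0.017  0.09 ]
   0.09 49 [ 0.424 -0.049  0.09 ] [ 0.482 -0.017  0.1  ]
   0.1 19 [ 0.44  -0.049  0.1  ] [ 0.484 -0.024  0.11 ]
   0.11 11 [ 0.478 -0.048  0.112] [ 0.485 -0.04   0.12 ]
   0.12 10 [ 0.48 -0.05  0.12] [ 0.495 -0.041  0.129]
   0.13 25 [ 0.48  -0.051  0.132] [ 0.496 -0.034  0.14 ]
   0.14 1 [ 0.484 -0.044  0.141] [ 0.484 -0.044  0.141]
 board 1137 ((0.45360705256462097, 0.3593122363090515), (0.11770285665988922, 0.1400364190340042), 8.20616340637207) 0.012012132730187497
```

View pics/crop2.png

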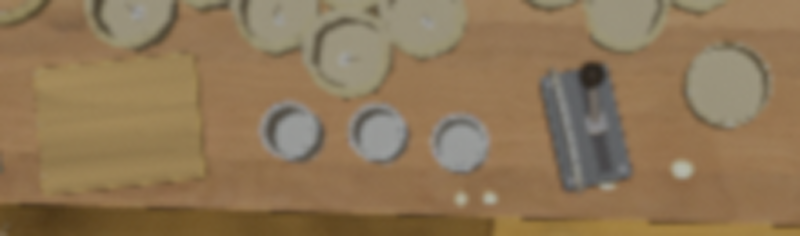

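```bash
cat >> h.py <<'E'
def go(x,y,z,psi=None):
    """grasp-point target (world m), jaw angle deg -> servo shift mm, turn deg"""
    s=sense(); r=R.from_quat(s["tool_rot"]); Y=r.as_matrix()[:,1]; cur=np.degrees(np.arctan2(Y[1],Y[0]))
    d=np.array([x,y,z+.155])-s["tcp_pos"]; t=0
    if psi is not None: t=-((psi-cur+90)%180-90)
    print("shift",(r.inv().apply(d)*1000).round(1),"turn",round(t,1),"cur psi",round(cur,1),"q6",s["q"][5].round(2),"g",(s["tcp_pos"]-[0,0,.155]).round(4),"F",s["force"].round(1),"gap",round(s["finger_gap"],3),"t",round(s["t"],1))
E
python3 -c "
from h import *
go(.4895,-.040,.230,10)"
```

```text
shift [-458.5 -448.3   19.5] turn 54.3 cur psi 64.3 q6 -0.18 g [0.271  0.5629 0.2488] F [ 0.3 -0.5  0. ] gap 1.001 t 0.1
```

Emit:
servo_tool:
  rows:
    - [[-458, -448, 19], 54, 0.2]
    - [[-458, -448, 19], 54, 0.2]
    - [[-458, -448, 19], 54, 0.2]
    - [[-458, -448, 19], 54, 0.2]
    - [[-458, -448, 19], 54, 0.2]
    - [[-458, -448, 19], 54, 0.2]
    - [[-458, -448, 19], 54, 0.2]
    - [[-458, -448, 19], 54, 0.2]
  force: 25

```text
t: 0.9
tcp_pos: [0.4073, 0.1853, 0.3926]
tool_rot: [0.641, 0.768, -0.001, 0.0]
force: [1.1, -0.0, 0.6]
finger_gap: 0.603
```

```bash
python3 -c "
from h import *
go(.4895,-.040,.230,10)"
```

```text
shift [-236.3   40.7    7.9] turn 0.3 cur psi 10.3 q6 -0.0 g [0.4073 0.1853 0.2376] F [ 1.1 -0.   0.6] gap 0.603 t 0.9
```

Emit:
servo_tool:
  rows:
    - [[-236, 41, 8], 0, 0.2]
    - [[-236, 41, 8], 0, 0.2]
    - [[-236, 41, 8], 0, 0.2]
    - [[-236, 41, 8], 0, 0.2]
    - [[-236, 41, 8], 0, 0.2]
    - [[-236, 41, 8], 0, 0.2]
    - [[-236, 41, 8], 0, 0.2]

```text
t: 1.6
tcp_pos: [0.4896, -0.0405, 0.3844]
tool_rot: [0.642, 0.767, -0.001, -0.001]
force: [-0.4, -0.1, -1.0]
finger_gap: 0.599
```

Run:
```python
from h import *
go(.4895,-.040,.129,10)
s=snap("wrist","w1.png"); print(s["vertical_fov"],s["cx"],s["cy"],s["cam_to_world"].round(3).tolist())
```

```text
shift [  0.6   0.3 100.4] turn 0.1 cur psi 10.1 q6 -0.49 g [ 0.4896 -0.0405  0.2294] F [-0.4 -0.1 -1. ] gap 0.599 t 1.6
65.70646984690485 317.3798678092699 242.53769359052419 [[0.984, 0.168, 0.053, 0.476], [0.176, -0.934, -0.312, 0.04], [-0.003, 0.317, -0.949, 0.352], [0.0, 0.0, 0.0, 1.0]]
```

View pics/w1.png

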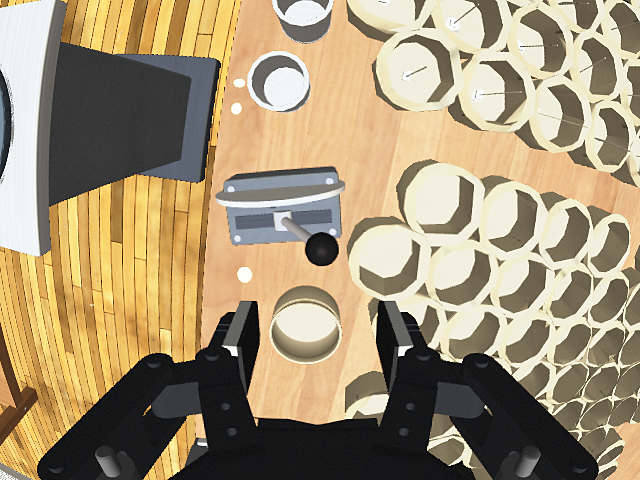

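```bash
cat >> h.py <<'E'
def wcloud(s):
    f=240/np.tan(np.radians(s["vertical_fov"])/2); v,u=np.mgrid[0:480,0:640]
    a=(u-s["cx"]);b=(v-s["cy"]); r=np.hypot(a,b)+1e-9; t=np.tan(np.minimum(r/f,1.5))
    z=s["z_map"]; Pt=np.stack([a/r*t*z,b/r*t*z,z],-1); M=s["cam_to_world"]; W=Pt@M[:3,:3].T+M[:3,3]; W[z==0]=np.nan; return W
def fitcircle(m,rad):
    from scipy.optimize import least_squares
    return least_squares(lambda p:np.hypot(m[:,0]-p[0],m[:,1]-p[1])-rad,m.mean(0)[:2],loss='soft_l1',f_scale=.002).x
def sel(Q,x0,x1,y0,y1,z0,z1):
    Q=Q.reshape(-1,3); return Q[(Q[:,0]>x0)&(Q[:,0]<x1)&(Q[:,1]>y0)&(Q[:,1]<y1)&(Q[:,2]>z0)&(Q[:,2]<z1)]
E
python3 - <<'E'
from h import *
s=dict(np.load("pics/w1.npz")); W=wcloud(s)
for p in [(322,249),(321,262),(285,220),(278,85)]: print(p,W[p[1],p[0]].round(4))
k=sel(W,.45,.53,-.08,0,.11,.15); print(k.min(0).round(3),k.max(0).round(3))
b=sel(W,.39,.53,-.09,.02,.035,.05); print("box",cv2.minAreaRect(b[:,:2].astype(np.float32)))
p=sel(W,.39,.53,-.04,.02,.06,.11); print("plate",cv2.minAreaRect(p[:,:2].astype(np.float32)))
for y in((.17,.26),(.1,.17),(.03,.1)):
    m=sel(W,.38,.5,*y,.06,.078); print(len(m),fitcircle(m,.0225) if len(m)>9 else 0)
E
```

```text
(322, 249) [ 0.4918 -0.0347  0.1372]
(321, 262) [ 0.4928 -0.0434  0.1368]
(285, 220) [ 0.4632 -0.0418  0.061 ]
(278, 85) [0.4334 0.0686 0.0046]
[ 0.481 -0.048  0.11 ] [ 0.503 -0.027  0.14 ]
box ((0.46754759550094604, -0.03877292945981026), (0.08656587451696396, 0.1344659924507141), 83.95254516601562)
plate ((0.4571625292301178, -0.03155094385147095), (0.1019861027598381, 0.02743341401219368), 14.078103065490723)
0 0
458 [0.44678853 0.13634533]
1030 [0.44063458 0.06651744]
```

Emit:
servo_tool:
  rows:
    - [[-2, 3, 50], 0, 0.0]
    - [[-2, 3, 98], 0, -0.2]
    - [[-2, 3, 98], 0, -0.4]
    - [[-2, 3, 98], 0, -0.6]
    - [[-2, 3, 98], 0, -0.6]
    - [[-2, 3, 98], 0, -0.6]

```text
t: 2.25
tcp_pos: [0.4879, -0.0395, 0.285]
tool_rot: [0.64, 0.768, -0.005, -0.007]
force: [-4.6, -3.6, -28.9]
finger_gap: 0.234
```

Run:
```python
from h import *
go(.408,-.0525,.119)
```

```text
shift [  1.6 -80.8  12.3] turn 0 cur psi 10.4 q6 -0.49 g [ 0.4879 -0.0395  0.13  ] F [ -4.6  -3.6 -28.9] gap 0.234 t 2.2
```

Emit:
servo_tool:
  rows:
    - [[0, -16, -4], 0, -0.6]
    - [[0, -33, -6], 0, -0.6]
    - [[0, -50, -4], 0, -0.6]
    - [[0, -68, 2], 0, -0.6]
    - [[0, -84, 10], 0, -0.6]
    - [[0, -86, 10], 0, -0.6]
    - [[0, -86, 10], 0, -0.6]

```text
t: 2.95
tcp_pos: [0.4085, -0.0562, 0.2807]
tool_rot: [0.641, 0.768, -0.0, 0.005]
force: [10.7, 2.3, -2.4]
finger_gap: 0.234
```

Run:
```python
from h import *
go(.408,-.0525,.119)
s=snap("wrist","w2.png")
W=wcloud(s)
```

```text
shift [3.8 0.2 6.7] turn 0 cur psi 10.3 q6 -0.58 g [ 0.4085 -0.0562  0.1257] F [10.7  2.3 -2.4] gap 0.234 t 3.0
```

Emit:
servo_tool:
  rows:
    - [[0, -4, 6], 0, -0.6]
    - [[0, -4, 6], 0, -0.6]
    - [[0, -4, 6], 0, -0.6]

```text
t: 3.3
tcp_pos: [0.4065, -0.056, 0.2801]
tool_rot: [0.641, 0.767, 0.003, 0.01]
force: [0.2, 8.2, 21.9]
finger_gap: 0.231
```

Emit:
servo_tool:
  rows:
    - [[0, 3, 0], 0, 0.1]
    - [[0, 3, 0], 0, 0.1]
    - [[0, 3, -40], 0, 0.1]
    - [[0, 3, -80], 0, 0.1]
    - [[0, 3, -110], 0, 0.1]
    - [[0, 3, -110], 0, 0.1]
    - [[0, 3, -110], 0, 0.1]

```text
t: 4.0
tcp_pos: [0.4071, -0.0542, 0.3916]
tool_rot: [0.641, 0.768, 0.003, 0.012]
force: [-0.3, -0.2, 0.3]
finger_gap: 0.551
```

Run:
```python
from h import *
s=snap("wrist","w3.png"); W=wcloud(s)
k=sel(W,.36,.53,-.1,.03,.112,.15); print(len(k),k.min(0).round(3),k.max(0).round(3))
hi=W[np.isfinite(W[...,0])]
g=cv2.cvtColor(s["image"],cv2.COLOR_BGR2GRAY)
m=(g<45)&(W[...,0]>.36)&(W[...,0]<.53)&(W[...,1]>-.1)&(W[...,1]<.03)&(W[...,2]>.07)&(W[...,2]<.2); q=W[m]; print(len(q),q.min(0).round(3),q.max(0).round(3))
go(.5264,-.446,.28,-74.8)
t=snap("top","t1.png"); W=cloud(t)
k=sel(W,.36,.53,-.1,.03,.108,.15); print(len(k),k.mean(0) if len(k) else 0)
```

```text
801 [ 0.4   -0.069  0.114] [ 0.422 -0.048  0.13 ]
699 [ 0.4   -0.067  0.116] [ 0.421 -0.048  0.13 ]
shift [-407.5   48.5  -38.4] turn 85.1 cur psi 10.3 q6 -0.58 g [ 0.4068 -0.0541  0.2355] F [-0.2  1.  -0.2] gap 0.554 t 4.0
0 0
```

View pics/w3.png

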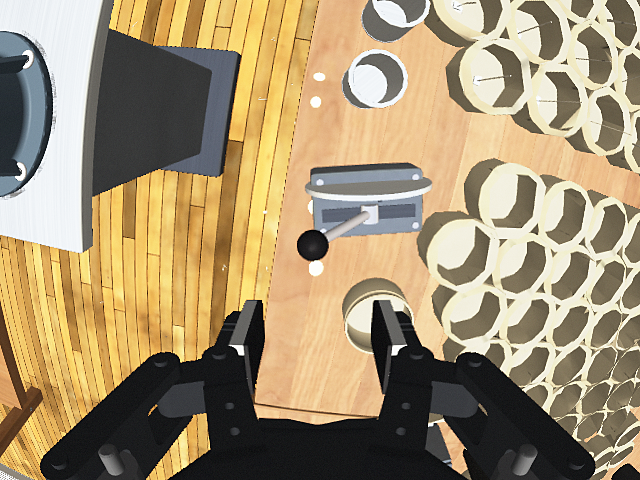

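Emit:
servo_tool:
  rows:
    - [[-407, 48, -38], 85, -0.2]
    - [[-407, 48, -38], 85, -0.2]
    - [[-407, 48, -38], 85, -0.2]
    - [[-407, 48, -38], 85, -0.2]
    - [[-407, 48, -38], 85, -0.2]
    - [[-407, 48, -38], 85, -0.2]
    - [[-407, 48, -38], 85, -0.2]
    - [[-407, 48, -38], 85, -0.2]

```text
t: 4.9
tcp_pos: [0.5226, -0.4371, 0.4299]
tool_rot: [0.963, 0.268, 0.007, 0.005]
force: [0.6, -0.2, -0.2]
finger_gap: 0.4
```

Emit:
servo_tool:
  rows:
    - [[0, 0, 0], 9, -0.2]
    - [[0, 0, 0], 17, -0.2]
    - [[0, 0, 0], 17, -0.2]

```text
t: 5.2
tcp_pos: [0.5223, -0.4376, 0.4269]
tool_rot: [0.992, 0.123, 0.006, 0.002]
force: [0.9, -0.2, -0.2]
finger_gap: 0.399
```

Run:
```python
from h import *
go(.5264,-.446,.27,-74.8)
s=snap("wrist","w4.png"); W=wcloud(s)
h=sel(W,.4,.65,-.55,-.33,.17,.2); print(len(h)); 
if len(h)>5: print(h.mean(0),cv2.minAreaRect(h[:,:2].astype(np.float32)))
```

```text
shift [1.9 9.1 2. ] turn -1.1 cur psi -75.9 q6 0.46 g [ 0.5223 -0.4376  0.2719] F [ 0.9 -0.2 -0.2] gap 0.399 t 5.2
3527
[ 0.53378855 -0.44433174  0.18471271] ((0.528519868850708, -0.4463419020175934), (0.12072233855724335, 0.013077507726848125), 15.530010223388672)
```

View pics/w4.png

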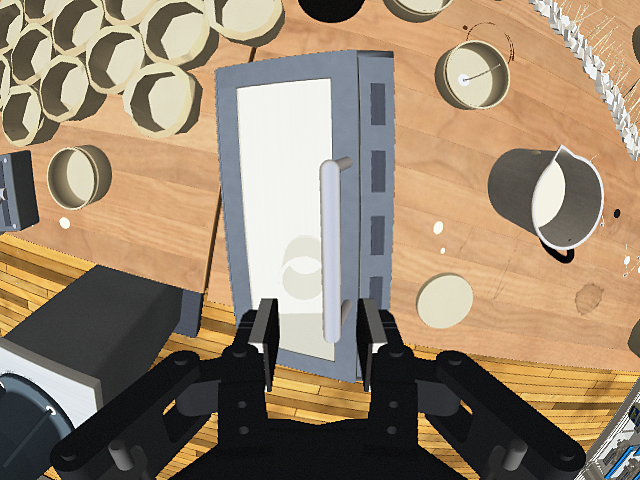

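```bash
sed -i 's/d=np.array(\[x,y,z+.155\])-s\["tcp_pos"\]/g=s["tcp_pos"]+r.apply([0,0,.155]); d=np.array([x,y,z])-g/; s/(s\["tcp_pos"\]-\[0,0,.155\]).round(4)/g.round(4)/' h.py; python3 -c "
from h import *
go(.5275,-.446,.180,-74.8)"
```

```text
shift [-0.2  8.4 92.6] turn -1.0 cur psi -75.8 q6 0.46 g [ 0.5244 -0.4376  0.2725] F [-0.1  0.7 -0.3] gap 0.4 t 5.2
```

Emit:
servo_tool:
  rows:
    - [[0, 8, 40], -1, -0.2]
    - [[0, 8, 80], -1, -0.2]
    - [[0, 8, 93], -1, -0.4]
    - [[0, 8, 93], -1, -0.6]
    - [[0, 8, 93], -1, -0.6]
    - [[0, 8, 93], -1, -0.6]

```text
t: 5.85
tcp_pos: [0.5262, -0.4456, 0.3371]
tool_rot: [0.991, 0.133, 0.007, 0.004]
force: [0.2, -0.2, 0.3]
finger_gap: 0.203
```

```bash
python3 -c "
from h import *
go(.5275,-.446,.180,-74.8)"
```

```text
shift [-1.1 -0.8  2.1] turn 0.1 cur psi -74.7 q6 0.43 g [ 0.5287 -0.4465  0.1821] F [ 0.2 -0.2  0.3] gap 0.203 t 5.8
```

Emit:
servo_tool:
  rows:
    - [[0, -16, -8], 0, -0.6]
    - [[0, -33, -14], 0, -0.6]
    - [[0, -50, -18], 0, -0.6]
    - [[0, -68, -21], 0, -0.6]
    - [[0, -86, -22], 0, -0.6]
    - [[0, -103, -21], 0, -0.6]
    - [[0, -121, -19], 0, -0.6]
    - [[0, -121, -19], 0, -0.6]

```text
t: 6.65
tcp_pos: [0.4933, -0.3259, 0.3568]
tool_rot: [0.991, 0.134, 0.008, 0.004]
force: [-0.4, -0.7, 0.4]
finger_gap: 0.196
```

```bash
python3 -c "
from h import *
go(.4955,-.329,.1985,-74.8)"
```

```text
shift [-0.9  2.2  3.3] turn 0.2 cur psi -74.6 q6 0.52 g [ 0.4958 -0.3267  0.2018] F [-0.4 -0.7  0.4] gap 0.196 t 6.7
```

Emit:
servo_tool:
  rows:
    - [[0, -17, 5], 0, -0.6]
    - [[0, -34, 12], 0, -0.6]
    - [[0, -50, 19], 0, -0.6]
    - [[0, -66, 28], 0, -0.6]
    - [[0, -80, 39], 0, -0.6]
    - [[0, -94, 50], 0, -0.6]
    - [[0, -106, 63], 0, -0.6]
    - [[0, -117, 78], 0, -0.6]

```text
t: 7.45
tcp_pos: [0.4639, -0.2136, 0.2788]
tool_rot: [0.991, 0.134, 0.009, 0.005]
force: [0.1, -0.5, 0.2]
finger_gap: 0.201
```

Emit:
servo_tool:
  rows:
    - [[0, -11, 16], 0, -0.6]
    - [[0, -12, 18], 0, -0.6]
    - [[0, -12, 18], 0, -0.6]
    - [[0, -12, 18], 0, -0.6]

```text
t: 7.85
tcp_pos: [0.4622, -0.2033, 0.2616]
tool_rot: [0.991, 0.134, 0.011, 0.007]
force: [2.2, -3.5, -2.6]
finger_gap: 0.204
```

Run:
```python
from h import *
go(.4620,-.2075,.110,-74.8)
s=snap("scene","s1.png"); W=cloud(s)
h=sel(W,.38,.55,-.26,-.15,.09,.13); print(len(h),h.mean(0) if len(h) else 0)
t=snap("top","t2.png")
o=np.zeros((480,800,3),np.uint8); o[:,:400]=cv2.resize(s["image"][220:410,400:558],(400,480)); o[:,400:]=cv2.resize(t["image"][180:310,400:508],(400,480)); cv2.imwrite("pics/c3.png",o)
```

```text
shift [-4.2  1.6 -3.4] turn 0.2 cur psi -74.6 q6 0.66 g [ 0.4657 -0.2048  0.1066] F [ 2.2 -3.5 -2.6] gap 0.204 t 7.8
490 [ 0.46565784 -0.22683259  0.11298038]
```

View pics/c3.png

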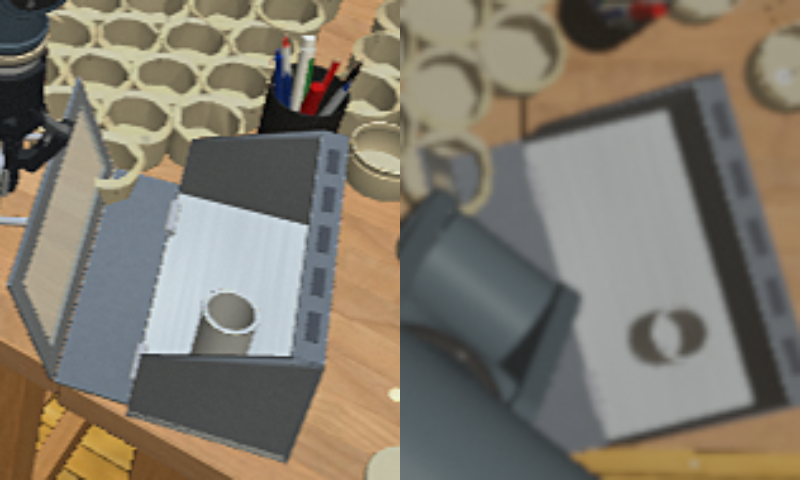

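Emit:
servo_tool:
  rows:
    - [[0, 0, 0], 0, -0.3]
    - [[0, 0, -30], 0, -0.3]
    - [[0, 0, -80], 0, 0.0]
    - [[0, 0, -130], 0, 0.4]
    - [[0, 70, -170], 0, 0.5]
    - [[0, 120, -170], 0, 0.5]
    - [[0, 140, -170], 0, 0.5]
    - [[0, 140, -170], 0, 0.5]

```text
t: 8.75
tcp_pos: [0.496, -0.3412, 0.4349]
tool_rot: [0.991, 0.132, 0.012, 0.009]
force: [-0.5, -0.1, 0.6]
finger_gap: 0.751
```

Run:
```python
from h import *
s=snap("wrist","w5.png"); W=wcloud(s)
m=sel(W,.38,.66,-.52,-.34,.074,.088); print(len(m),m.min(0),m.max(0)); 
for n,X in(("wrist",W),("top",cloud(snap("top","t3.png"))),("scene",cloud(snap("scene","s2.png")))):
    m=sel(X,.40,.50,-.48,-.37,.074,.09)
    if len(m)>8:
        c=fitcircle(m,.0225); print(n,len(m),c.round(4)); go(c[0],c[1],.25)
    for y in((.17,.26),(.1,.17),(.03,.1)):
        m=sel(X,.38,.5,*y,.06,.078); print(len(m),fitcircle(m,.0225) if len(m)>9 else 0)
    h=sel(X,.40,.53,-.25,-.18,.105,.13); print(" bar",h.mean(0) if len(h)else 0)
```

```text
2775 [ 0.38001465 -0.51989764  0.07401695] [ 0.65998622 -0.34014972  0.08797273]
wrist 631 [ 0.4667 -0.4391]
shift [-57.5  90.5  27.7] turn 0 cur psi -74.6 q6 0.51 g [ 0.4975 -0.3364  0.2776] F [-0.3 -1.1 -1.3] gap 0.748 t 8.9
0 0
0 0
0 0
 bar [ 0.48103119 -0.22114219  0.1164141 ]
67 [0.44555258 0.20931581]
58 [0.44669677 0.13689047]
59 [0.44014225 0.06822541]
 bar [ 0.46918149 -0.2139649   0.11793685]
scene 159 [ 0.4633 -0.4421]
shift [-61.5  92.6  27.6] turn 0 cur psi -74.6 q6 0.51 g [ 0.4975 -0.3364  0.2776] F [-0.3 -1.1 -1.3] gap 0.748 t 8.9
123 [0.44455536 0.20500804]
122 [0.44534324 0.13252752]
121 [0.43834041 0.0638485 ]
 bar [ 0.46739277 -0.21965368  0.11632384]
```

View pics/w5.png

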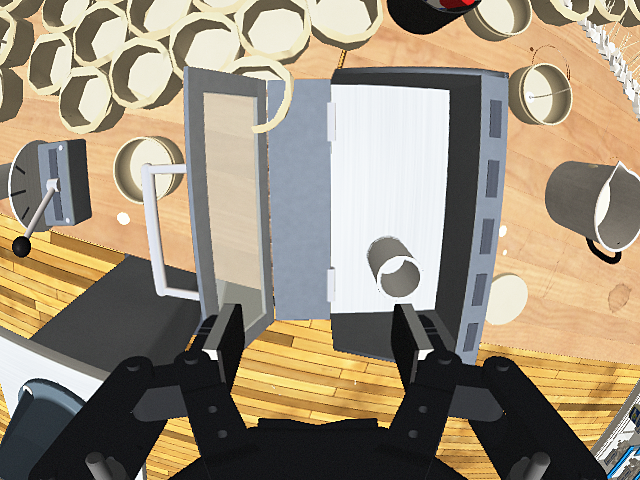

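```bash
python3 -c "
from h import *
go(.4635,-.434,.19,15)"
```

```text
shift [-60.2  84.1  87.5] turn -89.6 cur psi -74.6 q6 0.51 g [ 0.4975 -0.3364  0.2776] F [-0.3 -1.1 -1.3] gap 0.748 t 8.9
```

Emit:
servo_tool:
  rows:
    - [[-60, 84, 40], -90, 0.5]
    - [[-60, 84, 40], -90, 0.5]
    - [[-60, 84, 40], -90, 0.5]
    - [[-60, 84, 40], -90, 0.5]
    - [[-60, 84, 40], -90, 0.5]
    - [[-60, 84, 40], -90, 0.5]
    - [[-60, 84, 40], -90, 0.5]
    - [[-60, 84, 40], -90, 0.5]

```text
t: 9.7
tcp_pos: [0.4595, -0.4301, 0.3918]
tool_rot: [0.74, 0.673, 0.006, 0.007]
force: [0.2, 0.6, -0.7]
finger_gap: 0.749
```

Emit:
servo_tool:
  rows:
    - [[0, 0, 0], -9, 0.5]
    - [[0, 0, 0], -18, 0.5]
    - [[0, 0, 0], -21, 0.5]
    - [[0, 0, 0], -21, 0.5]
    - [[0, 0, 0], -21, 0.5]

```text
t: 10.2
tcp_pos: [0.4594, -0.4286, 0.3914]
tool_rot: [0.605, 0.796, 0.005, 0.007]
force: [0.5, -0.2, 0.9]
finger_gap: 0.75
```

Run:
```python
from h import *
s=snap("wrist","w6.png"); W=wcloud(s); m=sel(W,.42,.51,-.48,-.40,.076,.088); print(len(m),fitcircle(m,.0225) if len(m)>9 else 0)
go(.4635,-.434,.062,15)
```

```text
847 [ 0.4658945  -0.43940948]
shift [ -4.   -3.  174.5] turn 0.5 cur psi 15.5 q6 -1.21 g [ 0.4622 -0.4291  0.2365] F [ 0.2 -0.7  1.3] gap 0.749 t 10.2
```

Emit:
servo_tool:
  rows:
    - [[-5, -3, 40], 0, 0.45]
    - [[-5, -3, 90], 0, 0.45]
    - [[-5, -3, 130], 0, 0.45]
    - [[-5, -3, 160], 0, 0.45]
    - [[-5, -3, 174], 0, 0.45]
    - [[-5, -3, 174], 0, 0.45]

```text
t: 10.85
tcp_pos: [0.4606, -0.434, 0.2155]
tool_rot: [0.605, 0.796, 0.006, 0.005]
force: [-1.2, 0.3, 0.5]
finger_gap: 0.724
```

Emit:
servo_tool:
  rows:
    - [[0, 0, 0], 0, 0.0]
    - [[0, 0, 0], 0, -0.1]
    - [[0, 0, 0], 0, -0.1]
    - [[0, 0, 0], 0, -0.1]
    - [[0, 0, 0], 0, -0.1]
  force: 30

```text
t: 11.35
tcp_pos: [0.4609, -0.4343, 0.217]
tool_rot: [0.605, 0.796, 0.005, 0.006]
force: [0.7, -0.0, 5.3]
finger_gap: 0.527
```

Emit:
servo_tool:
  rows:
    - [[0, 0, -20], 0, -0.1]
    - [[0, 0, -60], 0, -0.1]
    - [[0, 0, -110], 0, -0.1]
    - [[0, 0, -150], 0, -0.1]
    - [[0, 0, -190], 0, -0.1]
    - [[0, 0, -200], 0, -0.1]
    - [[0, 0, -200], 0, -0.1]

```text
t: 12.05
tcp_pos: [0.4577, -0.4345, 0.4188]
tool_rot: [0.605, 0.796, 0.005, 0.008]
force: [-0.2, 0.4, -1.9]
finger_gap: 0.525
```

Run:
```python
from h import *
go(.46,.325,.20,0)
```

```text
shift [732.9 201.5  61.8] turn 15.5 cur psi 15.5 q6 -1.21 g [ 0.4606 -0.4349  0.2638] F [-0.2  0.4 -1.9] gap 0.525 t 12.1
```

Emit:
servo_tool:
  rows:
    - [[400, 100, 30], 0, -0.1]
    - [[400, 100, 30], 0, -0.1]
    - [[400, 100, 30], 0, -0.1]
    - [[400, 100, 30], 0, -0.1]
    - [[400, 100, 30], 0, -0.1]
    - [[400, 100, 30], 0, -0.1]
    - [[400, 100, 30], 0, -0.1]
    - [[400, 100, 30], 0, -0.1]

```text
t: 12.85
tcp_pos: [0.4466, -0.0335, 0.3861]
tool_rot: [0.606, 0.796, 0.004, 0.006]
force: [0.0, -0.1, -0.8]
finger_gap: 0.525
```

Run:
```python
from h import *
go(.453,.368,.16,15)
```

```text
shift [386.3 110.2  70.9] turn 0.5 cur psi 15.5 q6 -0.6 g [ 0.4488 -0.0336  0.2311] F [ 0.  -0.1 -0.8] gap 0.525 t 12.8
```

Emit:
servo_tool:
  rows:
    - [[386, 110, 5], 0, -0.1]
    - [[386, 110, 5], 0, -0.1]
    - [[386, 110, 5], 0, -0.1]
    - [[386, 110, 5], 0, -0.1]
    - [[386, 110, 30], 0, -0.1]
    - [[386, 110, 70], 0, -0.1]
    - [[386, 110, 70], 0, -0.1]
    - [[386, 110, 70], 0, -0.1]

```text
t: 13.65
tcp_pos: [0.4491, 0.3545, 0.3183]
tool_rot: [0.605, 0.796, 0.001, 0.005]
force: [0.9, -1.0, -0.3]
finger_gap: 0.527
```

Emit:
servo_tool:
  rows:
    - [[0, 0, 0], 0, -0.1]
    - [[0, 0, 0], 0, -0.1]
    - [[0, 0, 0], 0, -0.1]

```text
t: 13.95
tcp_pos: [0.4485, 0.3535, 0.3169]
tool_rot: [0.605, 0.796, -0.0, 0.004]
force: [-0.1, -0.2, -0.7]
finger_gap: 0.527
```

Run:
```python
from h import *
go(.453,.368,.063,15)
s=snap("wrist","w7.png"); W=wcloud(s); h=cv2.cvtColor(s["image"],cv2.COLOR_BGR2HSV)
s2=snap("scene","s3.png"); W2=cloud(s2)
o=np.zeros((360,800,3),np.uint8); o[:,:400]=cv2.resize(s["image"],(400,300)).copy() if 0 else cv2.resize(s["image"],(400,360)); o[:,400:]=cv2.resize(s2["image"][190:340,170:337],(400,360)); cv2.imwrite("pics/c4.png",o)
```

```text
shift [14.5  7.1 98.9] turn 0.5 cur psi 15.5 q6 0.21 g [0.4494 0.3526 0.1619] F [-0.1 -0.2 -0.7] gap 0.527 t 13.9
```

View pics/c4.png

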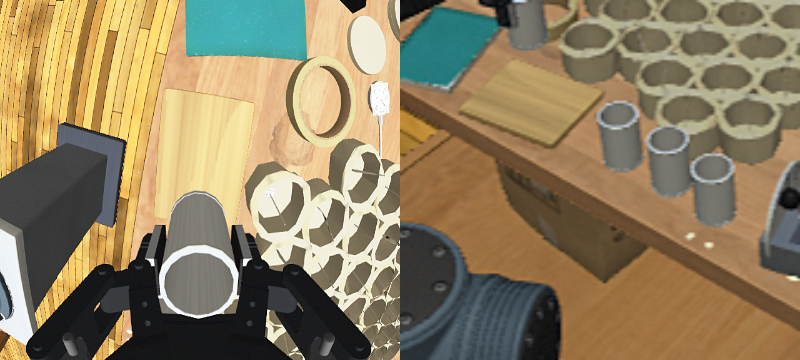

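Emit:
servo_tool:
  rows:
    - [[14, 7, 30], 0, -0.1]
    - [[14, 7, 60], 0, -0.1]
    - [[14, 7, 85], 0, -0.1]
    - [[14, 7, 93], 0, -0.1]
    - [[14, 7, 98], 0, -0.1]
    - [[14, 7, 98], 0, -0.1]
    - [[14, 7, 98], 0, -0.1]

```text
t: 14.75
tcp_pos: [0.4537, 0.3681, 0.2215]
tool_rot: [0.606, 0.795, 0.002, 0.005]
force: [0.7, -0.3, -0.6]
finger_gap: 0.526
```

Run:
```python
from h import *
go(.453,.368,.063,15)
```

```text
shift [ 1.  -2.2  3.5] turn 0.4 cur psi 15.4 q6 0.23 g [0.4554 0.3677 0.0665] F [ 0.7 -0.3 -0.6] gap 0.526 t 14.8
```

Emit:
servo_tool:
  rows:
    - [[0, 0, 3], 0, -0.1]
    - [[0, 0, 6], 0, -0.1]
    - [[0, 0, 6], 0, -0.1]
    - [[0, 0, 6], 0, -0.1]

```text
t: 15.15
tcp_pos: [0.4543, 0.3684, 0.2169]
tool_rot: [0.606, 0.795, 0.003, 0.006]
force: [0.3, -0.6, 5.1]
finger_gap: 0.528
```

Emit:
servo_tool:
  rows:
    - [[0, 0, 0], 0, 0.1]
    - [[0, 0, 0], 0, 0.3]
    - [[0, 0, 0], 0, 0.4]
    - [[0, 0, -30], 0, 0.4]
    - [[0, 0, -80], 0, 0.4]
    - [[0, 0, -120], 0, 0.4]
    - [[0, 0, -150], 0, 0.4]
    - [[0, 0, -150], 0, 0.4]

```text
t: 15.95
tcp_pos: [0.4533, 0.3694, 0.3717]
tool_rot: [0.606, 0.795, 0.008, 0.008]
force: [0.5, 0.8, 0.0]
finger_gap: 0.698
```

```bash
cat > loc.py <<'E'
from h import *
import sys
n=sys.argv[1]
t=snap("top","T%s.png"%n); s=snap("scene","S%s.png"%n)
for nm,X in(("top",cloud(t)),("scene",cloud(s))):
    d=(0,0) if nm=="x" else ((-.0,-.002) if nm=="top" else (.0015,.0023))
    for lo,hi,z0,z1 in((.3,.42,.074,.09),(.17,.27,.062,.078),(.1,.17,.062,.078),(.025,.1,.062,.078)):
        m=sel(X,.38,.5,lo,hi,z0,z1); print(nm,lo,len(m),(fitcircle(m,.0225)+d).round(4) if len(m)>9 else 0, m[:,2].max().round(3) if len(m) else 0)
E
python3 loc.py 1; python3 -c "
from h import *
go(.446,.2072,.17,-20)"
```

```text
top 0.3 73 [0.4583 0.3608] 0.089
top 0.17 62 [0.4457 0.2076] 0.077
top 0.1 59 [0.4466 0.1349] 0.077
top 0.025 59 [0.4401 0.0664] 0.077
scene 0.3 95 [0.4591 0.3606] 0.087
scene 0.17 101 [0.446  0.2074] 0.073
scene 0.1 109 [0.4466 0.1351] 0.074
scene 0.025 118 [0.4399 0.0662] 0.075
shift [-153.   -51.2   42.4] turn 35.4 cur psi 15.4 q6 0.23 g [0.4543 0.3683 0.2123] F [ 0.1 -1.2 -0.1] gap 0.701 t 16.1
```

```bash
python3 -c "
from h import *
go(.446,.2075,.15,50)"
```

```text
shift [-152.6  -51.4   62.4] turn -34.6 cur psi 15.4 q6 0.23 g [0.4543 0.3683 0.2123] F [ 0.1 -1.2 -0.1] gap 0.701 t 16.1
```

Emit:
servo_tool:
  rows:
    - [[-153, -51, 20], -35, 0.4]
    - [[-153, -51, 20], -35, 0.4]
    - [[-153, -51, 62], -35, 0.4]
    - [[-153, -51, 62], -35, 0.4]
    - [[-153, -51, 62], -35, 0.4]
    - [[-153, -51, 62], -35, 0.4]

```text
t: 16.65
tcp_pos: [0.4435, 0.2063, 0.3031]
tool_rot: [0.34, 0.94, 0.0, 0.004]
force: [0.2, 1.3, -0.2]
finger_gap: 0.699
```

```bash
python3 -c "
from h import *
go(.446,.2075,.05,50)
W=wcloud(snap('wrist','w8.png'));m=sel(W,.38,.5,.17,.26,.062,.078); print(len(m),fitcircle(m,.0225) if len(m)>9 else 0)"
```

```text
shift [ 0.9  1.7 98.1] turn 0.2 cur psi 50.2 q6 -0.67 g [0.4448 0.2059 0.1481] F [ 0.2  1.3 -0.2] gap 0.699 t 16.6
1718 [0.44525345 0.20905488]
```

Emit:
servo_tool:
  rows:
    - [[1, 2, 45], 0, 0.4]
    - [[1, 2, 80], 0, 0.4]
    - [[1, 2, 98], 0, 0.4]
    - [[1, 2, 98], 0, 0.4]
    - [[1, 2, 98], 0, 0.0]
    - [[1, 2, 98], 0, -0.1]
    - [[1, 2, 98], 0, -0.1]
    - [[1, 2, 98], 0, -0.1]

```text
t: 17.5
tcp_pos: [0.4457, 0.2091, 0.2067]
tool_rot: [0.34, 0.94, 0.001, 0.006]
force: [0.2, 0.4, -1.1]
finger_gap: 0.538
```

Emit:
servo_tool:
  rows:
    - [[0, 0, -20], 0, -0.1]
    - [[0, 0, -60], 0, -0.1]
    - [[0, 0, -110], 0, -0.1]
    - [[0, 0, -150], 0, -0.1]
    - [[0, 0, -165], 0, -0.1]
    - [[0, 0, -165], 0, -0.1]

```text
t: 18.1
tcp_pos: [0.4441, 0.2095, 0.3749]
tool_rot: [0.34, 0.94, 0.003, 0.009]
force: [0.7, 0.4, -0.5]
finger_gap: 0.537
```

Run:
```python
from h import *
s=sense(); print(s["tcp_pos"])
W0=np.array([.521,-.428]); xw=np.array([.262,-.965]); yw=np.array([.965,.262])
for y in(-.075,0,.075): print(y,(W0+xw*-.022+yw*y).round(4))
go(*(W0+xw*-.022+yw*.075),.2,-75)
```

```text
[0.44405545 0.20946483 0.37492999]
-0.075 [ 0.4429 -0.4264]
0 [ 0.5152 -0.4068]
0.075 [ 0.5876 -0.3871]
shift [-489.  -369.4   22.6] turn -54.7 cur psi 50.3 q6 -0.66 g [0.4471 0.2095 0.22  ] F [ 0.7  0.4 -0.5] gap 0.537 t 18.1
```

Emit:
servo_tool:
  rows:
    - [[-400, -302, -10], 69, -0.1]
    - [[-400, -302, -10], 69, -0.1]
    - [[-400, -302, -10], 69, -0.1]
    - [[-400, -302, -10], 69, -0.1]
    - [[-400, -302, -10], 69, -0.1]
    - [[-400, -302, -10], 69, -0.1]
    - [[-400, -302, -10], 69, -0.1]
    - [[-400, -302, -10], 69, -0.1]

```text
t: 18.9
tcp_pos: [0.5348, -0.1818, 0.3822]
tool_rot: [0.813, 0.582, 0.008, 0.004]
force: [-0.2, 0.1, -1.0]
finger_gap: 0.538
```

Run:
```python
from h import *
go(.5876,-.3871,.2,-75)
```

```text
shift [-178.5  113.6   27.7] turn 56.1 cur psi -18.9 q6 -0.2 g [ 0.5374 -0.1815  0.2273] F [-0.2  0.1 -1. ] gap 0.538 t 18.9
```

Emit:
servo_tool:
  rows:
    - [[-178, 114, 10], 56, -0.1]
    - [[-178, 114, 10], 56, -0.1]
    - [[-178, 114, 10], 56, -0.1]
    - [[-178, 114, 10], 56, -0.1]
    - [[-178, 114, 20], 56, -0.1]
    - [[-178, 114, 28], 56, -0.1]
    - [[-178, 114, 28], 56, -0.1]
    - [[-178, 114, 28], 56, -0.1]

```text
t: 19.7
tcp_pos: [0.5848, -0.387, 0.3516]
tool_rot: [0.991, 0.131, 0.007, -0.002]
force: [-0.6, 0.3, -1.4]
finger_gap: 0.539
```

Run:
```python
from h import *
go(.5876,-.3871,.064,-75)
```

```text
shift [ -1.5   1.3 132.6] turn 0.1 cur psi -74.9 q6 0.56 g [ 0.5869 -0.3862  0.1966] F [-0.6  0.3 -1.4] gap 0.539 t 19.7
```

Emit:
servo_tool:
  rows:
    - [[-1, 1, 40], 0, -0.1]
    - [[-1, 1, 80], 0, -0.1]
    - [[-1, 1, 110], 0, -0.1]
    - [[-1, 1, 125], 0, -0.1]
    - [[-1, 1, 131], 0, -0.1]
    - [[-1, 1, 134], 0, -0.1]
    - [[-1, 1, 134], 0, -0.1]

```text
t: 20.4
tcp_pos: [0.5859, -0.3869, 0.2186]
tool_rot: [0.991, 0.132, 0.007, -0.002]
force: [-1.3, 3.5, -3.0]
finger_gap: 0.541
```

Run:
```python
from h import *
go(.5876,-.3871,.062,-75)
```

```text
shift [-0.7  1.1  1.6] turn 0.1 cur psi -74.9 q6 0.55 g [ 0.588  -0.3859  0.0636] F [-1.3  3.5 -3. ] gap 0.541 t 20.4
```

Emit:
servo_tool:
  rows:
    - [[0, 0, 1], 0, -0.1]
    - [[0, 0, 1], 0, 0.2]
    - [[0, 0, 1], 0, 0.4]
    - [[0, 0, 1], 0, 0.4]
    - [[0, 0, -40], 0, 0.4]
    - [[0, 0, -90], 0, 0.4]
    - [[0, 0, -140], 0, 0.4]
    - [[0, 0, -160], 0, 0.4]

```text
t: 21.2
tcp_pos: [0.5853, -0.3897, 0.3869]
tool_rot: [0.991, 0.132, 0.012, 0.004]
force: [0.5, -0.7, 0.9]
finger_gap: 0.7
```

```bash
python3 loc.py 2
python3 - <<'E'
from h import *
W=wcloud(snap('wrist','w9.png'));m=sel(W,.55,.63,-.43,-.34,.074,.09); print(len(m),fitcircle(m,.0225) if len(m)>9 else 0)
go(.4466,.135,.2,-45)
E
```

```text
top 0.3 76 [0.4583 0.3609] 0.089
top 0.17 0 0 0
top 0.1 58 [0.4466 0.135 ] 0.077
top 0.025 60 [0.44   0.0663] 0.078
scene 0.3 0 0 0
scene 0.17 0 0 0
scene 0.1 112 [0.4465 0.1352] 0.073
scene 0.025 117 [0.4397 0.0663] 0.074
987 [ 0.59183473 -0.38476854]
shift [ 3.000e-01 -5.426e+02  2.460e+01] turn -29.9 cur psi -74.9 q6 0.55 g [ 0.5874 -0.3889  0.2273] F [-0.3  0.1 -0.2] gap 0.694 t 21.4
```

Emit:
servo_tool:
  rows:
    - [[0, -380, 5], -21, 0.4]
    - [[0, -380, 5], -21, 0.4]
    - [[0, -380, 5], -21, 0.4]
    - [[0, -380, 5], -21, 0.4]
    - [[0, -380, 5], -21, 0.4]
    - [[0, -380, 5], -21, 0.4]
    - [[0, -380, 5], -21, 0.4]
    - [[0, -380, 5], -21, 0.4]

```text
t: 22.15
tcp_pos: [0.4831, -0.019, 0.3738]
tool_rot: [0.95, 0.311, 0.007, 0.002]
force: [0.8, -0.9, -0.0]
finger_gap: 0.702
```

Run:
```python
from h import *
go(.4466,.135,.15,-45)
```

```text
shift [  58.7 -147.6   68.4] turn -8.8 cur psi -53.8 q6 0.66 g [ 0.4855 -0.0188  0.2188] F [ 0.8 -0.9 -0. ] gap 0.702 t 22.1
```

Emit:
servo_tool:
  rows:
    - [[59, -148, 10], -9, 0.4]
    - [[59, -148, 10], -9, 0.4]
    - [[59, -148, 40], -9, 0.4]
    - [[59, -148, 68], -9, 0.4]
    - [[59, -148, 68], -9, 0.4]
    - [[59, -148, 68], -9, 0.4]

```text
t: 22.75
tcp_pos: [0.4441, 0.1353, 0.3043]
tool_rot: [0.923, 0.385, 0.006, 0.002]
force: [0.1, -0.2, -0.5]
finger_gap: 0.702
```

Run:
```python
from h import *
W=wcloud(snap('wrist','w10.png'));m=sel(W,.38,.5,.1,.17,.062,.078); print(len(m),fitcircle(m,.0225) if len(m)>9 else 0)
go(.4464,.1355,.05,-45)
```

```text
1661 [0.44750562 0.13639103]
shift [ -1.4  -2.  100.3] turn 0.2 cur psi -44.8 q6 0.83 g [0.4473 0.135  0.1504] F [0.9 0.3 0.3] gap 0.702 t 22.8
```

Emit:
servo_tool:
  rows:
    - [[0, 0, 45], 0, 0.4]
    - [[0, 0, 80], 0, 0.4]
    - [[0, 0, 98], 0, 0.4]
    - [[0, 0, 98], 0, 0.4]
    - [[0, 0, 98], 0, 0.0]
    - [[0, 0, 98], 0, -0.1]
    - [[0, 0, 98], 0, -0.1]
    - [[0, 0, 98], 0, -0.1]

```text
t: 23.6
tcp_pos: [0.4471, 0.1348, 0.2086]
tool_rot: [0.923, 0.385, 0.009, 0.003]
force: [-0.2, -1.2, 5.3]
finger_gap: 0.521
```

Emit:
servo_tool:
  rows:
    - [[0, 0, -20], 0, -0.1]
    - [[0, 0, -60], 0, -0.1]
    - [[0, 0, -110], 0, -0.1]
    - [[0, 0, -150], 0, -0.1]
    - [[0, 0, -165], 0, -0.1]
    - [[0, 0, -165], 0, -0.1]

```text
t: 24.2
tcp_pos: [0.4442, 0.1348, 0.3765]
tool_rot: [0.923, 0.385, 0.012, 0.004]
force: [0.4, 0.8, -0.9]
finger_gap: 0.521
```

Run:
```python
from h import *
go(.5152,-.4068,.2,-75)
```

```text
shift [-338.3  428.5   22.4] turn 30.3 cur psi -44.7 q6 0.83 g [0.4483 0.1351 0.2215] F [ 0.4  0.8 -0.9] gap 0.521 t 24.2
```

Emit:
servo_tool:
  rows:
    - [[-240, 304, -5], 21, -0.1]
    - [[-240, 304, -5], 21, -0.1]
    - [[-240, 304, -5], 21, -0.1]
    - [[-240, 304, -5], 21, -0.1]
    - [[-240, 304, -5], 21, -0.1]
    - [[-240, 304, -5], 21, -0.1]
    - [[-240, 304, -5], 21, -0.1]
    - [[-240, 304, -5], 21, -0.1]

```text
t: 25.0
tcp_pos: [0.4909, -0.2526, 0.3804]
tool_rot: [0.978, 0.209, 0.012, 0.001]
force: [-0.1, 1.6, -0.7]
finger_gap: 0.521
```

Run:
```python
from h import *
go(.5152,-.4068,.2,-75)
```

```text
shift [-45.2 149.2  25.5] turn 9.2 cur psi -65.8 q6 0.46 g [ 0.4947 -0.2522  0.2254] F [-0.1  1.6 -0.7] gap 0.521 t 25.0
```

Emit:
servo_tool:
  rows:
    - [[-45, 149, 5], 9, -0.1]
    - [[-45, 149, 5], 9, -0.1]
    - [[-45, 149, 5], 9, -0.1]
    - [[-45, 149, 20], 9, -0.1]
    - [[-45, 149, 25], 9, -0.1]
    - [[-45, 149, 25], 9, -0.1]

```text
t: 25.6
tcp_pos: [0.5106, -0.4052, 0.3522]
tool_rot: [0.991, 0.132, 0.01, -0.003]
force: [0.1, 0.5, -0.7]
finger_gap: 0.526
```

Run:
```python
from h import *
go(.5152,-.4068,.064,-75); print(sense()["tcp_pos"])
```

```text
shift [ -2.1   3.7 133.3] turn 0.2 cur psi -74.8 q6 0.45 g [ 0.5136 -0.4038  0.1973] F [ 0.1  0.5 -0.7] gap 0.526 t 25.6
[ 0.51055818 -0.40518077  0.35224356]
```

Target TCP z ≈ 0.2206.

Emit:
servo_tool:
  rows:
    - [[-2, 3, 40], 0, -0.1]
    - [[-2, 3, 80], 0, -0.1]
    - [[-2, 3, 110], 0, -0.1]
    - [[-2, 3, 124], 0, -0.1]
    - [[-2, 3, 130], 0, -0.1]
    - [[-2, 3, 133], 0, -0.1]
    - [[-2, 3, 133], 0, -0.1]

```text
t: 26.3
tcp_pos: [0.5126, -0.4068, 0.2213]
tool_rot: [0.991, 0.133, 0.011, -0.002]
force: [-0.2, -0.1, -1.5]
finger_gap: 0.527
```

Emit:
servo_tool:
  rows:
    - [[0, 0, 1], 0, -0.1]
    - [[0, 0, 1], 0, 0.2]
    - [[0, 0, 1], 0, 0.4]
    - [[0, 0, 1], 0, 0.4]
    - [[0, 0, -40], 0, 0.4]
    - [[0, 0, -90], 0, 0.4]
    - [[0, 0, -140], 0, 0.4]
    - [[0, 0, -160], 0, 0.4]

```text
t: 27.1
tcp_pos: [0.5101, -0.4094, 0.3874]
tool_rot: [0.991, 0.132, 0.014, 0.003]
force: [0.8, -1.2, -0.5]
finger_gap: 0.704
```

```bash
python3 loc.py 3
python3 - <<'E'
from h import *
W=wcloud(snap('wrist','w11.png'))
for b in((.55,.64),(.47,.55)):
    m=sel(W,*b,-.45,-.34,.076,.09); print(len(m),fitcircle(m,.0225) if len(m)>9 else 0)
go(.44,.066,.2,-45)
E
```

```text
top 0.3 69 [0.4584 0.3612] 0.089
top 0.17 0 0 0
top 0.1 0 0 0
top 0.025 60 [0.44   0.0663] 0.077
scene 0.3 0 0 0
scene 0.17 0 0 0
scene 0.1 0 0 0
scene 0.025 115 [0.4398 0.066 ] 0.075
1087 [ 0.59199827 -0.38442341]
910 [ 0.51716003 -0.40598068]
shift [  53.1 -476.8   28.1] turn -29.8 cur psi -74.8 q6 0.45 g [ 0.5133 -0.4081  0.2285] F [ 0.2  0.6 -1.2] gap 0.698 t 27.2
```

View pics/w11.png

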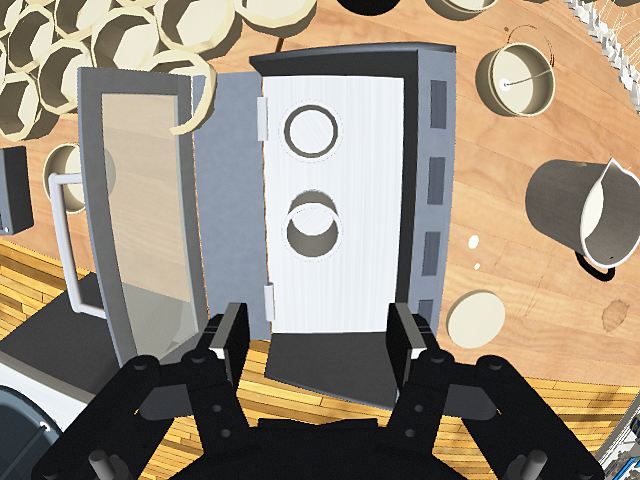

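Emit:
servo_tool:
  rows:
    - [[43, -380, 5], -69, 0.4]
    - [[43, -380, 5], -69, 0.4]
    - [[43, -380, 5], -69, 0.4]
    - [[43, -380, 5], -69, 0.4]
    - [[43, -380, 5], -69, 0.4]
    - [[43, -380, 5], -69, 0.4]
    - [[43, -380, 5], -69, 0.4]
    - [[43, -380, 5], -69, 0.4]

```text
t: 28.05
tcp_pos: [0.4492, -0.0277, 0.3762]
tool_rot: [0.741, 0.672, 0.009, 0.004]
force: [0.6, -0.2, 0.5]
finger_gap: 0.699
```

Run:
```python
from h import *
go(.44,.066,.16,0)
```

```text
shift [ 90.8 -22.3  61.5] turn -5.6 cur psi -5.6 q6 -0.23 g [ 0.4522 -0.0269  0.2212] F [ 0.6 -0.2  0.5] gap 0.699 t 28.1
```

Emit:
servo_tool:
  rows:
    - [[91, -22, 5], -6, 0.4]
    - [[91, -22, 20], -6, 0.4]
    - [[91, -22, 61], -6, 0.4]
    - [[91, -22, 61], -6, 0.4]
    - [[91, -22, 61], -6, 0.4]

```text
t: 28.55
tcp_pos: [0.4371, 0.0651, 0.3143]
tool_rot: [0.704, 0.71, 0.007, 0.003]
force: [0.6, 0.2, 0.6]
finger_gap: 0.697
```

Run:
```python
from h import *
W=wcloud(snap('wrist','w12.png'));m=sel(W,.38,.5,.03,.1,.062,.078); print(len(m),fitcircle(m,.0225) if len(m)>9 else 0)
go(.44,.066,.051,0)
```

```text
1524 [0.44022946 0.06770679]
shift [ -0.   -2.5 109.4] turn 0.4 cur psi 0.4 q6 -0.12 g [0.4405 0.0655 0.1604] F [ 0.4 -0.1  0.5] gap 0.697 t 28.6
```

Emit:
servo_tool:
  rows:
    - [[1, -1, 45], 0, 0.4]
    - [[1, -1, 85], 0, 0.4]
    - [[1, -1, 107], 0, 0.4]
    - [[1, -1, 107], 0, 0.4]
    - [[1, -1, 107], 0, 0.0]
    - [[1, -1, 107], 0, -0.1]
    - [[1, -1, 107], 0, -0.1]
    - [[1, -1, 107], 0, -0.1]

```text
t: 29.4
tcp_pos: [0.4394, 0.0661, 0.2098]
tool_rot: [0.705, 0.709, 0.009, 0.006]
force: [0.8, -0.7, 7.1]
finger_gap: 0.538
```

Emit:
servo_tool:
  rows:
    - [[0, 0, -20], 0, -0.1]
    - [[0, 0, -60], 0, -0.1]
    - [[0, 0, -110], 0, -0.1]
    - [[0, 0, -150], 0, -0.1]
    - [[0, 0, -165], 0, -0.1]
    - [[0, 0, -165], 0, -0.1]

```text
t: 30.0
tcp_pos: [0.436, 0.0654, 0.3776]
tool_rot: [0.705, 0.709, 0.012, 0.009]
force: [0.2, -0.0, -1.4]
finger_gap: 0.536
```

Run:
```python
from h import *
go(.4430,-.4264,.2,-75)
```

```text
shift [-492.5   -1.5   20.8] turn 75.4 cur psi 0.4 q6 -0.12 g [0.4406 0.066  0.2227] F [ 0.2 -0.  -1.4] gap 0.536 t 30.0
```

Emit:
servo_tool:
  rows:
    - [[-390, -1, -8], 69, -0.1]
    - [[-390, -1, -8], 69, -0.1]
    - [[-390, -1, -8], 69, -0.1]
    - [[-390, -1, -8], 69, -0.1]
    - [[-390, -1, -8], 69, -0.1]
    - [[-390, -1, -8], 69, -0.1]
    - [[-390, -1, -8], 69, -0.1]
    - [[-390, -1, -8], 69, -0.1]

```text
t: 30.8
tcp_pos: [0.4367, -0.3272, 0.3824]
tool_rot: [0.983, 0.184, 0.014, 0.0]
force: [1.0, 0.5, -1.6]
finger_gap: 0.536
```

Run:
```python
from h import *
go(.4430,-.4264,.2,-75)
```

```text
shift [-35.1  93.8  27. ] turn 6.2 cur psi -68.8 q6 0.33 g [ 0.4411 -0.3264  0.2275] F [ 1.   0.5 -1.6] gap 0.536 t 30.8
```

Emit:
servo_tool:
  rows:
    - [[-35, 94, 5], 6, -0.1]
    - [[-35, 94, 5], 6, -0.1]
    - [[-35, 94, 15], 6, -0.1]
    - [[-35, 94, 27], 6, -0.1]
    - [[-35, 94, 27], 6, -0.1]

```text
t: 31.3
tcp_pos: [0.4379, -0.4254, 0.3511]
tool_rot: [0.991, 0.132, 0.012, -0.005]
force: [0.1, 0.4, -1.4]
finger_gap: 0.537
```

Run:
```python
from h import *
go(.4430,-.4264,.064,-75); print(sense()["tcp_pos"])
```

```text
shift [ -2.7   4.1 132.1] turn 0.2 cur psi -74.8 q6 0.33 g [ 0.4415 -0.4234  0.1962] F [ 0.1  0.4 -1.4] gap 0.537 t 31.3
[ 0.43789172 -0.42541252  0.35114004]
```

Emit:
servo_tool:
  rows:
    - [[-2, 3, 40], 0, -0.1]
    - [[-2, 3, 80], 0, -0.1]
    - [[-2, 3, 108], 0, -0.1]
    - [[-2, 3, 122], 0, -0.1]
    - [[-2, 3, 128], 0, -0.1]
    - [[-2, 3, 131], 0, -0.1]
    - [[-2, 3, 131], 0, -0.1]

```text
t: 32.0
tcp_pos: [0.4401, -0.426, 0.2223]
tool_rot: [0.991, 0.133, 0.012, -0.005]
force: [0.2, 0.9, 1.9]
finger_gap: 0.539
```

Emit:
servo_tool:
  rows:
    - [[0, 0, 1], 0, -0.1]
    - [[0, 0, 1], 0, 0.2]
    - [[0, 0, 1], 0, 0.4]
    - [[0, 0, 1], 0, 0.4]
    - [[0, 0, -40], 0, 0.4]
    - [[0, 0, -90], 0, 0.4]
    - [[0, 0, -140], 0, 0.4]
    - [[0, 0, -160], 0, 0.4]

```text
t: 32.8
tcp_pos: [0.4371, -0.4292, 0.3877]
tool_rot: [0.991, 0.133, 0.015, -0.001]
force: [-0.4, -1.5, -0.4]
finger_gap: 0.702
```

Run:
```python
from h import *
W=wcloud(snap('wrist','w13.png'))
W0=np.array([.521,-.428]); xw=np.array([.262,-.965]); yw=np.array([.965,.262])
for b in((.55,.64),(.47,.55),(.40,.47)):
    m=sel(W,*b,-.46,-.34,.076,.09); 
    if len(m)>9: c=fitcircle(m,.0225); print(len(m),c,xw@(c-W0),yw@(c-W0))
go(.4630,-.2075,.25,-75)
```

```text
937 [ 0.59058841 -0.38503464] -0.02322941165588512 0.07840974055304809
950 [ 0.51661543 -0.4061485 ] -0.022235451567583508 0.0014939858374541422
861 [ 0.44802146 -0.42218485] -0.02473199162956021 -0.06890071825852367
shift [  78.9 -208.2  -14.2] turn 0.2 cur psi -74.8 q6 0.33 g [ 0.442  -0.429   0.2345] F [-0.4 -0.6  1.5] gap 0.696 t 32.9
```

Emit:
servo_tool:
  rows:
    - [[79, -208, -14], 0, 0.0]
    - [[79, -208, -14], 0, -0.2]
    - [[79, -208, -14], 0, -0.2]
    - [[79, -208, -14], 0, -0.2]
    - [[79, -208, -14], 0, -0.2]
    - [[79, -208, -14], 0, -0.2]

```text
t: 33.45
tcp_pos: [0.458, -0.2048, 0.4045]
tool_rot: [0.991, 0.135, 0.015, -0.0]
force: [-0.4, -0.5, 0.7]
finger_gap: 0.402
```

Run:
```python
from h import *
s=snap('wrist','w14.png'); W=wcloud(s)
h=W[(s["image"].min(-1)>130)]; h=sel(h,.39,.54,-.24,-.17,.10,.125); print(len(h),h.mean(0),cv2.minAreaRect(h[:,:2].astype(np.float32)))
go(.4630,-.2075,.110,-75)
```

```text
3104 [ 0.4753484  -0.21055436  0.11453441] ((0.4674597978591919, -0.2263202965259552), (0.1204676628112793, 0.04858461767435074), 15.030450820922852)
shift [ -4.5   0.5 139.5] turn 0.4 cur psi -74.6 q6 0.64 g [ 0.463  -0.2063  0.2496] F [ 0.7 -1.1 -0.3] gap 0.4 t 33.5
```

View pics/w14.png

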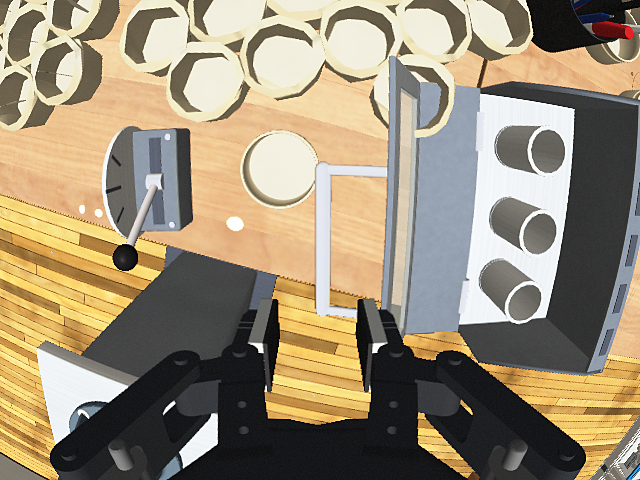

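Run:
```python
from h import *
s=dict(np.load('pics/w14.npz')); W=wcloud(s)
for p in((323,180),(323,240),(323,300)): print(W[p[1],p[0]].round(4))
c=W[240,323]; c2=(W[180,323]+W[300,323])/2
go(c2[0],c2[1],.11)
```

```text
[ 0.5083 -0.1961  0.1155]
[ 0.4659 -0.208   0.1146]
[ 0.4192 -0.2212  0.1144]
shift [ -4.1   1.8 139.5] turn 0 cur psi -74.6 q6 0.64 g [ 0.463  -0.2063  0.2496] F [ 0.7 -1.1 -0.3] gap 0.4 t 33.5
```

Emit:
servo_tool:
  rows:
    - [[-4, 2, 45], 0, -0.2]
    - [[-4, 2, 90], 0, -0.2]
    - [[-4, 2, 125], 0, -0.2]
    - [[-4, 2, 139], 0, -0.4]
    - [[-4, 2, 139], 0, -0.6]
    - [[-4, 2, 139], 0, -0.6]
    - [[-4, 2, 139], 0, -0.6]

```text
t: 34.2
tcp_pos: [0.4596, -0.2103, 0.2663]
tool_rot: [0.991, 0.134, 0.016, 0.001]
force: [-0.8, -0.4, -0.1]
finger_gap: 0.202
```

Run:
```python
from h import *
go(.4650,-.2085,.110,-75)
```

```text
shift [ 0.8 -1.4  1.4] turn 0.3 cur psi -74.7 q6 0.62 g [ 0.4645 -0.2101  0.1114] F [-0.8 -0.4 -0.1] gap 0.202 t 34.2
```

Emit:
servo_tool:
  rows:
    - [[0, 9, -15], 0, -0.6]
    - [[0, 20, -29], 0, -0.6]
    - [[0, 32, -42], 0, -0.6]
    - [[0, 46, -54], 0, -0.6]
    - [[0, 60, -64], 0, -0.6]
    - [[0, 76, -73], 0, -0.6]
    - [[0, 92, -80], 0, -0.6]
    - [[0, 109, -86], 0, -0.6]

```text
t: 35.0
tcp_pos: [0.4856, -0.3151, 0.3553]
tool_rot: [0.991, 0.134, 0.017, 0.001]
force: [0.5, 2.1, 1.9]
finger_gap: 0.2
```

Run:
```python
from h import *
go(.4650+.262*.109,-.2085-.965*.109,.110+.086,-75)
```

```text
shift [ 2.8 -0.4  4.5] turn 0.4 cur psi -74.6 q6 0.51 g [ 0.4908 -0.3149  0.2004] F [0.5 2.1 1.9] gap 0.2 t 35.0
```

Emit:
servo_tool:
  rows:
    - [[0, 17, -2], 0, -0.6]
    - [[0, 35, -3], 0, -0.6]
    - [[0, 53, -4], 0, -0.6]
    - [[0, 70, -3], 0, -0.6]
    - [[0, 88, 0], 0, -0.6]
    - [[0, 105, 5], 0, -0.6]
    - [[0, 122, 11], 0, -0.6]
    - [[0, 138, 19], 0, -0.6]

```text
t: 35.8
tcp_pos: [0.5229, -0.4489, 0.3393]
tool_rot: [0.991, 0.134, 0.017, 0.002]
force: [-1.3, 1.2, 9.3]
finger_gap: 0.196
```

Emit:
servo_tool:
  rows:
    - [[0, 2, 2], 0, -0.6]
    - [[0, 6, 3], 0, -0.6]
    - [[0, 6, 3], 0, -0.6]
    - [[0, 6, 3], 0, -0.6]

```text
t: 36.2
tcp_pos: [0.5235, -0.4507, 0.3377]
tool_rot: [0.991, 0.134, 0.016, -0.004]
force: [-4.3, 11.9, 7.1]
finger_gap: 0.202
```

Run:
```python
from h import *
go(.5285,-.4465,.182,-75)
```

```text
shift [ 1.  -2.2  0.9] turn 0.4 cur psi -74.6 q6 0.41 g [ 0.5281 -0.4489  0.1828] F [-4.3 11.9  7.1] gap 0.202 t 36.2
```

Emit:
servo_tool:
  rows:
    - [[0, -3, 0], 0, -0.4]
    - [[0, -3, 0], 0, -0.2]
    - [[0, -3, -30], 0, -0.2]
    - [[0, -3, -70], 0, -0.1]
    - [[0, -3, -100], 0, 0.1]
    - [[0, -3, -100], 0, 0.1]

```text
t: 36.8
tcp_pos: [0.5204, -0.4504, 0.4447]
tool_rot: [0.991, 0.134, 0.019, 0.002]
force: [0.0, 0.1, 0.1]
finger_gap: 0.549
```

Run:
```python
from h import *
W=wcloud(snap('wrist','w15.png')); h=sel(W,.4,.65,-.55,-.33,.17,.2); print(cv2.minAreaRect(h[:,:2].astype(np.float32)),h[:,2].max())
go(.411,-.058,.26,12)
```

```text
((0.5286728739738464, -0.4463019371032715), (0.11968822032213211, 0.013218807987868786), 15.51290512084961) 0.18820136118309827
shift [  -7.4 -407.6   24.5] turn -86.6 cur psi -74.6 q6 0.41 g [ 0.5254 -0.4492  0.2868] F [-0.7 -0.3 -0.1] gap 0.547 t 36.9
```

Emit:
servo_tool:
  rows:
    - [[-7, -340, 10], -69, 0.1]
    - [[-7, -340, 10], -69, 0.1]
    - [[-7, -340, 10], -69, 0.1]
    - [[-7, -340, 10], -69, 0.1]
    - [[-7, -340, 10], -69, 0.1]
    - [[-7, -340, 10], -69, 0.1]
    - [[-7, -340, 10], -69, 0.1]
    - [[-7, -340, 10], -69, 0.1]

```text
t: 37.65
tcp_pos: [0.4203, -0.1193, 0.4283]
tool_rot: [0.739, 0.674, 0.014, 0.007]
force: [-0.3, -1.0, 0.1]
finger_gap: 0.546
```

Run:
```python
from h import *
go(.411,-.058,.22,13)
```

```text
shift [ 57.8 -20.9  53.5] turn -18.3 cur psi -5.3 q6 -0.46 g [ 0.4249 -0.1179  0.2734] F [-0.3 -1.   0.1] gap 0.546 t 37.6
```

Emit:
servo_tool:
  rows:
    - [[58, -21, 30], -9, 0.1]
    - [[58, -21, 53], -18, 0.1]
    - [[58, -21, 53], -18, 0.1]
    - [[58, -21, 53], -18, 0.1]

```text
t: 38.05
tcp_pos: [0.4064, -0.0591, 0.3749]
tool_rot: [0.624, 0.781, 0.012, 0.008]
force: [0.6, -0.0, -0.5]
finger_gap: 0.549
```

Run:
```python
from h import *
W=wcloud(snap('wrist','w16.png')); k=sel(W,.36,.53,-.1,.03,.112,.15); print(len(k),k.min(0).round(4),k.max(0).round(4))
go(.411,-.058,.119,13)
```

```text
906 [ 0.4003 -0.0689  0.1143] [ 0.4219 -0.0468  0.1304]
shift [  0.7  -4.  101.6] turn -0.4 cur psi 12.6 q6 -0.66 g [ 0.4119 -0.0586  0.2207] F [-0.3  0.1 -0.1] gap 0.554 t 38.1
```

Emit:
servo_tool:
  rows:
    - [[1, -3, 45], 0, 0.0]
    - [[1, -3, 85], 0, 0.0]
    - [[1, -3, 100], 0, -0.3]
    - [[1, -3, 100], 0, -0.6]
    - [[1, -3, 100], 0, -0.6]
    - [[1, -3, 100], 0, -0.6]

```text
t: 38.7
tcp_pos: [0.4097, -0.0595, 0.2768]
tool_rot: [0.627, 0.779, 0.015, 0.013]
force: [4.9, 8.5, 6.8]
finger_gap: 0.253
```

Run:
```python
from h import *
go(.4605,-.0465,.135,13)
```

```text
shift [  2.   46.7 -11.2] turn -0.7 cur psi 12.3 q6 -0.68 g [ 0.4157 -0.0584  0.122 ] F [4.9 8.5 6.8] gap 0.253 t 38.7
```

Emit:
servo_tool:
  rows:
    - [[0, 12, -5], 0, -0.6]
    - [[1, 24, -9], 0, -0.6]
    - [[1, 36, -11], 0, -0.6]
    - [[2, 46, -12], 0, -0.6]
    - [[2, 47, -12], 0, -0.6]
    - [[2, 47, -12], 0, -0.6]

```text
t: 39.3
tcp_pos: [0.4545, -0.0479, 0.2928]
tool_rot: [0.627, 0.779, 0.015, 0.013]
force: [-3.0, 2.6, 6.9]
finger_gap: 0.23
```

Emit:
servo_tool:
  rows:
    - [[0, 0, 0], 0, -0.3]
    - [[0, 0, 0], 0, 0.1]
    - [[0, 0, 0], 0, 0.1]
    - [[0, 0, -40], 0, 0.1]
    - [[0, 0, -80], 0, 0.1]
    - [[0, 0, -110], 0, 0.1]
    - [[0, 0, -110], 0, 0.1]

```text
t: 40.0
tcp_pos: [0.4516, -0.0492, 0.4067]
tool_rot: [0.627, 0.778, 0.016, 0.018]
force: [0.4, 0.8, 0.1]
finger_gap: 0.55
```

Run:
```python
from h import *
s=snap('wrist','w17.png');W=wcloud(s); k=sel(W,.36,.53,-.1,.03,.122,.16); print(len(k),k.min(0).round(4),k.max(0).round(4))
go(.4605,-.0465,.135,13)
cv2.imwrite("pics/c5.png",cv2.resize(s["image"][120:320,200:440],(720,600),interpolation=cv2.INTER_CUBIC))
for n in("top","scene"):
    k=sel(cloud(snap(n,n+"9.png")),.36,.56,-.1,.03,.125,.16); print(n,len(k),k.min(0).round(4),k.max(0).round(4)) if len(k) else 0
```

```text
806 [ 0.4506 -0.0561  0.1306] [ 0.4723 -0.0346  0.1455]
shift [  1.7  -2.  115. ] turn -0.7 cur psi 12.3 q6 -0.59 g [ 0.4577 -0.0482  0.2499] F [0.3 0.8 1. ] gap 0.551 t 40.0
scene 63 [ 0.4495 -0.0587  0.129 ] [ 0.4691 -0.0397  0.1472]
```

View pics/c5.png

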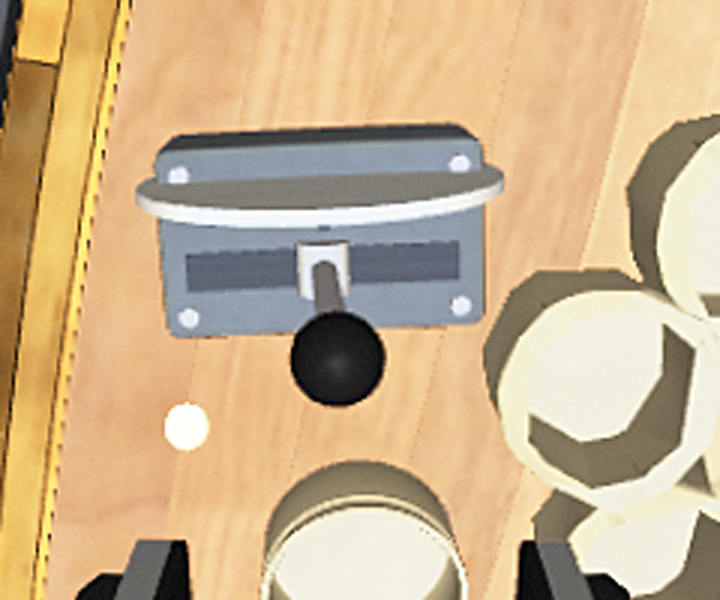

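Run:
```python
from h import *
s=dict(np.load('pics/w17.npz'));W=wcloud(s)
q=[W[int(round(120+v/3)),int(round(200+u/3))] for u,v in((178,176),(460,163),(189,318),(461,306),(324,250))]
for a in q: print(a.round(4))
q=np.array(q); c=q[:4].mean(0); d=(q[1]+q[3]-q[0]-q[2]); d=d[:2]/np.hypot(*d[:2]); print("centre",c,"yaw",np.degrees(np.arctan2(d[1],d[0])))
k=np.array([.4615,-.0453]); e=k-c[:2]; print("along",e@d,"lean",np.arcsin(e@d/.09),"across",e@[-d[1],d[0]])
off=np.array([.4111,-.0579]); e=off-c[:2]; print("off lean",np.arcsin(e@d/.09))
```

```text
[ 0.4121 -0.0277  0.0452]
[ 0.4935 -0.0062  0.0453]
[ 0.4234 -0.0701  0.0454]
[ 0.5052 -0.0498  0.0445]
[ 0.4593 -0.0396  0.0502]
centre [ 0.45854473 -0.03843453  0.04509921] yaw 14.357511648144406
along 0.0011605261189786891 lean 0.012895092025634861 across -0.007383864004865266
off lean -0.5996226328686
```

Emit:
servo_tool:
  rows:
    - [[0, 0, -60], 0, 0.1]
    - [[0, 0, -60], 0, 0.1]
    - [[0, 0, -60], 0, 0.1]
    - [[0, 0, -60], 0, 0.1]

```text
t: 40.55
tcp_pos: [0.4473, -0.0489, 0.4608]
tool_rot: [0.627, 0.778, 0.014, 0.011]
force: [-0.3, -0.1, -0.6]
finger_gap: 0.551
```

```bash
python3 loc.py 9
python3 - <<'E'
from h import *
a=cv2.imread("pics/scene0.png"); b=cv2.imread("pics/S9.png"); cv2.imwrite("pics/fin.png",b)
X=cloud(dict(np.load("pics/S9.npz"))); X0=cloud(dict(np.load("pics/scene0.npz")))
for x in(X0,X):
    t=sel(x,.43,.545,-.2,-.115,.038,.05); print("tin",len(t),fitcircle(t,.035).round(4)); h=sel(x,.36,.70,-.62,-.30,.17,.2); print("bar",h.mean(0).round(4))
E
```

```text
top 0.3 75 [0.4585 0.361 ] 0.09
top 0.17 0 0 0
top 0.1 0 0 0
top 0.025 0 0 0
scene 0.3 91 [0.4587 0.3611] 0.087
scene 0.17 0 0 0
scene 0.1 0 0 0
scene 0.025 0 0 0
tin 115 [ 0.497  -0.1618]
bar [ 0.5181 -0.4499  0.1854]
tin 119 [ 0.4963 -0.1615]
bar [ 0.5189 -0.4497  0.1855]
```

View pics/fin.png

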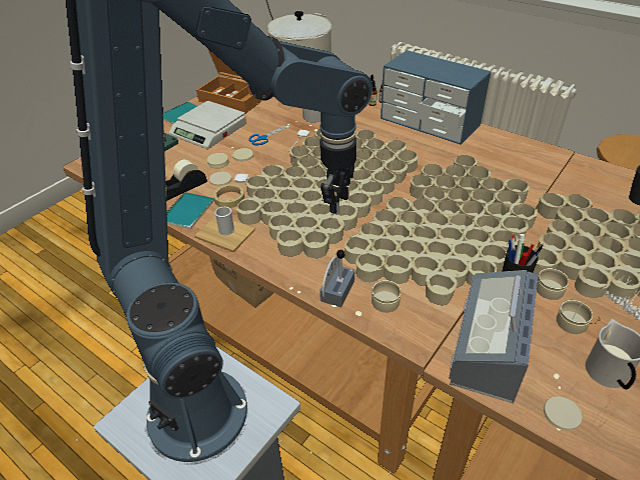

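The picture shows the flap shut with three moulds upright inside the warmer (around px 485,325). The warm mould is on the board (225,220), the lever is upright (340,265) and the stray tin (386,293) hasn't moved.

```bash
python3 -c "
from station import sign_off
print(sign_off())"
```

```text
the job is handed in; nothing more can be done
None
```

The changeover is done and handed in at about 41 s of the 210 s. In order, I:
1. set the heat to off;
2. pulled the flap down to its stop;
3. put the one warm mould on the board;
4. stood the three cold moulds in the warmer;
5. pushed the flap shut;
6. set the lever to the middle mark.

My last checks all agreed:
- **Heat lever:** it is about 0.01 rad from upright. At off it had measured 0.60 rad of lean, so it was against its stop.
- **Flap:** the handle is back within 1 mm of where it started, so the flap is fully shut.
- **Cold moulds:** before the flap was shut, all three measured 22 to 25 mm ahead of the warmer's centre, within the room allowed. The last picture shows them upright.
- **Warm mould:** it stands upright near the middle of the board. Only one was present; I saw no second one inside with the flap down.
- **Bystanders:** the stray tin's measured position changed by less than 1 mm. I didn't measure the tape roll, but the arm never worked near it.

The top and scene cameras disagreed by about 4 mm sideways, so I averaged them and checked most grasps with the wrist camera. I saw no cold mould get knocked aside. The highest force reading I saw was about 29 N, when gripping the lever knob.

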